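Lock a plywood blank in the hinged drilling jig

TASK

Get the plywood blank ready for drilling: take it off the bit case, lay it flat in the drilling jig between the locating pins and up against the two back pins, then take the red handle and lower the leaf gently onto it without letting it drop. Lock the leaf by putting the wooden wedge thin end first, from either side, through the eye of the steel lug on top of the leaf and pushing it in until it is tight and stays there. Leave the other things on the table where they are.

Things in the scene. Friction and masses are not known exactly. Their poses are not given: they have to be found in the camera images.
- jig: Drilling jig, fixed to the table: dark steel base plate on rubber feet, its top 18 mm above the table; origin on the table under the middle of the blank's place (the nest). z up, -x to the jig's open front with the red handle, +x to the hinge, y to its sides. The base reaches from x = -116 to +85 mm and y = +-62 mm.
- nest (a point): Middle of the blank's place on the base's top face; jig axes. Six coned steel pins, 8 mm diameter, 6.5 mm high, locate the blank: side pins at x = +34 and -37, y = +-30.5 mm (53 mm free between them); back pins at x = +46.5, y = +-14 mm. A blank touching the back pins has its centre at x = 0 (0 to 5 mm short of that is good). The front is open.
- lug: Steel lug standing fixed near the front of the jig base, 88 mm in front of the nest point: a flat piece 6 mm thick (y), 28 mm wide (x), top 48.5 mm above the table, with a rectangular eye; origin on the table under its middle, jig axes. The closed leaf lies round it: the lug comes up through a slot (36 x 12 mm) in the leaf.
- eye (a point): Middle of the lug's eye at the height of the closed leaf's top face (33 mm above the table), which forms the eye's lower edge; jig axes. The eye opens to left and right (along y), is 18 mm wide (along x) and 9.5 mm high above this point.
- leaf (a joint): Leaf angle, rad: 0 = flat on a seated blank, growing as it opens; starts at 0.88 to 0.98 (stop at 1.0). So open it leans over the nest: a tool must lean 30 to 45 degrees to the jig's front to get in below it. Hinge friction holds it above about 0.7; lower down it falls by its own weight (0.32 kg) unless led by its handle. Over 2 rad/s counts as dropped.
- leaf_plate: The leaf: aluminium plate 6 mm thick with four drill bushes; origin on the hinge axis, mid thickness. It reaches from there 180 mm along its own -x and is 76 mm wide (y); z is its upper side. It is lowered onto the blank and the wedge lies on its top face.
- leaf_hinge (a point): Middle of the leaf's hinge axis, 64 mm along x from the nest point and 12 mm above it; the axis runs along the jig's y.
- leaf_handle (a point): Centre of the leaf's red handle, a cylinder 18 mm in diameter and 30 mm long parallel to the hinge (y), on a 12 mm wide stem; 208 mm from the hinge along the leaf (-x) and 8 mm above its middle plane. Pinched across its end faces (30 mm) it can pivot between the fingers. The plate ends 28 mm behind it. Leaf closed: 38 mm above the table.
- blank: Plywood blank 50 (x) x 85 (y) x 9 mm (z), 40 to 85 g, loose; origin at the middle of its underside. Starts on the bit case, its underside 14 mm above the table. It goes into the jig with its long side (its y) along the jig's x, either way round.
- bit_case: Black case 38 (x) x 85 (y) x 14 mm lying fixed on the table under the blank; origin at the middle of its underside.
- wedge: Dark wooden wedge, loose, 90 mm long (x), 14 mm wide (y), flat underside; 13.5 mm thick at its -x end, 4.5 mm at its +x end. Origin on the underside at mid length, where it is 9 mm thick. Locked, it lies on the closed leaf across the jig with its origin about 5 to 10 mm past the eye point; a push of 12 to 20 N on its thick end makes it hold.
- glue_bottle: Glue bottle 128 mm high, 40 mm across, loose, standing near the blank's far end; origin under its centre. Not to be disturbed.
- battery: Blue battery cell 18 mm diameter, 66 mm high, loose, standing upright near the blank; origin under its centre. Not to be disturbed.
- tape_measure: Red tape measure 37 x 73 x 62 mm, loose, standing near the wedge; origin under its centre. Not to be disturbed.
- usb_adapter: Black plug adapter 34 x 52 x 26 mm, loose; origin under its centre. Not to be disturbed.
- sanding_block: Brown sanding block 64 x 100 x 27 mm, loose; origin under its centre. Not to be disturbed.
There are look-alikes about, which are no part of the job. What is shaped like the wedge but purple or turquoise is not meant. Of the things that look like the blank, the larger one is meant.

How it is judged (in metres and radians):
On the way, in this order (a step that is already met when the one before it is completed fails the run):
1. the blank lies flat between the pins against the back pins, with the leaf still open (x of blank in the frame of nest between -0.006 and 0.004 m and y of blank in the frame of nest between -0.004 and 0.004 m and z of blank in the frame of nest below 0.003 m and value of joint leaf above 0.6 rad), for 0.2 s.
2. the leaf is lowered flat onto the blank (value of joint leaf below 0.025 rad and contact force between leaf_plate and blank above 0.2 N), for 0.2 s.
At the end, for the whole second after the job is handed in: The blank lies flat in the nest (within 4 mm sideways, 6 mm lengthwise of its place), the leaf is down on it (within 0.02 rad), and the wedge sits across the jig in the lug's eye (mid length within 25 mm), at rest and jammed: it presses lug and leaf, and the leaf the blank, by over 2 N each (x of blank in the frame of nest between -0.006 and 0.004 m and y of blank in the frame of nest between -0.004 and 0.004 m and z of blank in the frame of nest below 0.003 m and value of joint leaf between -0.03 and 0.02 rad and x of wedge in the frame of eye between -0.006 and 0.006 m and y of wedge in the frame of eye between -0.025 and 0.025 m and angle between the x axis of wedge and the y axis of eye, either way round below 0.2 rad and contact force between wedge and lug above 2 N and contact force between wedge and leaf_plate above 2 N and contact force between leaf_plate and blank above 2 N and linear speed of wedge below 0.005 m/s); the robot touches nothing.
It fails at once if the leaf is dropped or slammed (closing faster than 2 rad/s) (velocity of joint leaf below -2 rad/s).
It fails at once if a bystander is knocked or shifted by more than 25 mm (distance of any of glue_bottle, battery, tape_measure, usb_adapter, sanding_block from where it was at the start of the episode above 0.025 m or angle between any of glue_bottle, battery's own z axis and vertical above 0.5 rad).
It also fails if it takes over 72 s, if anything falls off the work surface, if the arm or the gripper's body presses on something with over 40 N, if the wrist force passes 120 N, or if a joint passes its speed limit or range.

ROBOT

A 6-joint arm with a two-finger parallel gripper is mounted at the origin on a cart in front of the work surface, level with it; the furniture and walls round the work are solid. World frame = base frame: x ahead of the robot, y to its left, z up, the work surface at z = 0. Lengths are in m, angles in degrees, forces in N, time in s.
With the tool pointing down it reaches from about 0.325 to 0.875 m from the base axis. Payload 4.4 kg.
Tool frame: the origin (TCP) lies at the very end of the fingers, on their centre line; the grasp point (between the pads) lies tcp_to_grasp behind it (tcp_to_grasp is the distance from the TCP to the grasp point, in m); z points along the fingers, y is the line along which they close (so a half turn about z gives the same grasp; the last joint's range is limited). The gripper opens to 85 mm and grips with 20 to 120 N. Pads are 22 mm wide; open, the fingers measure 114 mm over their backs; the gripper's body (76 mm by 85 mm) begins 54 mm behind the grasp point. The pads swing forward as they close: fully open they stand 13 mm farther back than shut.
Start: joints at [-74.628, 11.837, 88.321, -0, 79.842, -8.623], TCP at [0.234, -0.525, 0.231] pointing down, gripper open.
Joint ranges: [-156.59, 156.59], [-49.26, 127.26], [12.9, 141.05], [-63.56, 243.56], [4.71, 150.69], [-161.64, 161.64]. Speed limits (degrees/s): [159.86, 159.86, 180, 180, 180, 180].

INTERFACE

Orientations are given as [roll, pitch, yaw] about the fixed x, y, z axes, in that order (R = Rz(yaw) Ry(pitch) Rx(roll)).
In Python, from workcell import get_state, read_camera, calibration, close_job, tcp_to_grasp gives the robot as it stands.
- The arm moves only by the tool arm_command, never from a script. Its argument "increments" is one flat list of numbers, 4 for each row, row after row: the shift along the world's x, y, z in units of 40 mm (1.0 is 40 mm), then the turn about the world's z in units of 6 degrees (1.0 is 6 degrees). A call has 1 to 5 rows; each row shifts and turns the commanded pose from where the row before left it; what a row does not reach is not made up. A row lasts 1/8 s, in which the tool goes at most 62.5 mm and 10.7 degrees, less where a joint would pass 70% of its speed; a pose out of reach is approached as far as the arm can. A call is refused whole if a number of a shift passes 1 or a number of a turn 1, either way. A call with a gripper value outside its range is refused whole. "grip" is the closure, from -1 (fully open) to 1 (shut), set as the call begins (left out, the last holds). The fingers move at their own pace and stop on an object; "squeeze" is the grip in N (left out, the last holds). Time passes only in rows, so rows that do not move let the fingers close. It gives the time, the measured TCP pose, the force, the opening and the grip force at its end, in the units of the state.
- get_state(): the state, without advancing time (a new reading comes with each control period).
- read_camera(name): name is "scene" or "top"; returns (picture, depth): 384x512x3 uint8, red, green, blue; 384x512 float32, m along the optical axis (not along the pixel's ray), 0 where there is no reading.
- calibration(name): a dict with "fx", "fy", "cx", "cy" (pixels), "world_from_camera" (4x4, takes a point from camera to world coordinates). Camera axes: x right, y up, looking along -z (the intrinsics and any distortion apply to the point x, -y, -z); pixel columns grow to the right and rows downward; lengths in m; the calibration is good to about 2 mm. A picture is of the moment at which its call begins. calibration takes no time and is no camera call.
- close_job(): hands the job in; it is judged then, once.
The state is a dict: "time_s": time; "q": joint angles; "dq": joint speeds; "effort": joint torques, N m; "tcp_pos": TCP position; "orientation": TCP orientation; "force": force on the tool from outside, world axes, zero at the start; "wrist_torque": the same for the moment, N m; "finger_gap": opening from 0.0 (shut) to 1.0 (fully open); "grasp_force": force on a finger pad.
Only numpy, scipy, OpenCV 4.12 (cv2) and the standard library are available. Lean on these libraries where they do the work, as an engineer would, in place of code of your own. Each camera call takes 0.05 s, during which the arm holds its last target. There are 200 camera calls.

## Working session

There is one attempt and no reset: what is moved stays moved. The work goes in short steps, Python scripts to look and compute and a tool call to move; the robot and the scene stay as the last step left them, time stands still between calls to the robot, and variables do not carry over. Pictures are saved under pics/ and viewed, at most 10 in all, crops included, and the job is handed in when it is done.

Besides the shell and the picture viewer there is one more tool, called after "Emit:" by a JSON object that holds its "api" and its "payload", one argument or row to a line. arm_command: Moves the arm, as the interface text tells. Its arguments: {"type":"object","properties":{"increments":{"type":"array","items":{"type":"number"}},"grip":{"type":"number"},"squeeze":{"type":"number"}},"required":["increments"]}

```bash
mkdir -p pics; ls; cat > h.py <<'E'
import numpy as np, cv2
from workcell import *
def shot(n,f):
    p,d=read_camera(n); np.savez('pics/'+f+'.npz',p=p,d=d); cv2.imwrite('pics/'+f+'.png',p[:,:,::-1]); return p,d
def pts(n,d):
    c=calibration(n); v,u=np.mgrid[0:d.shape[0],0:d.shape[1]]
    x=(u-c['cx'])/c['fx']*d; y=(v-c['cy'])/c['fy']*d
    P=np.stack([x,-y,-d,np.ones_like(d)],-1)
    return (P@np.array(c['world_from_camera']).T)[...,:3]
E
python3 - <<'E'
from h import *
for n in('scene','top'):
    shot(n,n+'0'); c=calibration(n); print(c)
print(get_state(), tcp_to_grasp() if callable(tcp_to_grasp) else tcp_to_grasp)
a=[cv2.imread(f'pics/{n}0.png') for n in('scene','top')]
cv2.imwrite('pics/t.png',cv2.resize(a[1],(800,600),interpolation=3)); cv2.imwrite('pics/s.png',cv2.resize(a[0],(800,600),interpolation=3))
E
```

```text
pics
{'fx': 489.4645295314048, 'fy': 489.4645295314048, 'cx': 251.13545503306386, 'cy': 189.1068713734716, 'world_from_camera': array([[-0.73458371,  0.46424764, -0.49483421, -0.16795916],
       [-0.67835834, -0.51831298,  0.52075101,  0.76332599],
       [-0.01472157,  0.71821012,  0.69567054,  1.02175559],
       [ 0.        ,  0.        ,  0.        ,  1.        ]])}
{'fx': 414.3084137880754, 'fy': 414.3084137880754, 'cx': 253.17927757577698, 'cy': 192.27102239078488, 'world_from_camera': array([[ 2.74900293e-02,  9.87112652e-01, -1.57648059e-01,
         3.17816892e-01],
       [-9.99607811e-01,  2.79882089e-02,  9.40494435e-04,
         2.31199730e-02],
       [ 5.34066077e-03,  1.57560377e-01,  9.87494914e-01,
         1.46274866e+00],
       [ 0.00000000e+00,  0.00000000e+00,  0.00000000e+00,
         1.00000000e+00]])}
{'time_s': 0.1, 'q': array([-7.46260620e+01,  1.18821629e+01,  8.83994070e+01, -1.04843008e-03,
        7.98398199e+01, -8.62247774e+00]), 'dq': array([ 0.00488043, -0.21311592, -0.2950849 , -0.11512145,  0.02678379,
        0.15211759]), 'effort': array([-2.15503655e-04, -3.84090829e+01, -2.92546767e+01, -3.25067122e-04,
        4.87172714e-03, -6.18922769e-06]), 'tcp_pos': array([ 0.23364288, -0.52462735,  0.23019103]), 'orientation': array([-1.79879828e+02, -1.71791988e-02,  2.39965838e+01]), 'force': array([-0.05500401,  0.29736693, -0.18723677]), 'wrist_torque': array([0.00666026, 0.02504351, 0.00654582]), 'grasp_force': 0.0, 'finger_gap': 0.9979483024338888} 0.0187
```

View pics/t.png

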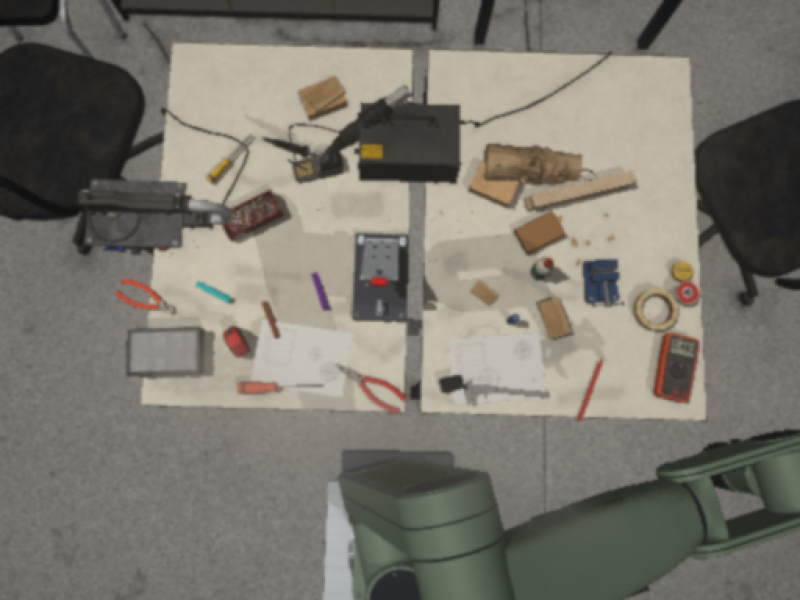

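View pics/s.png

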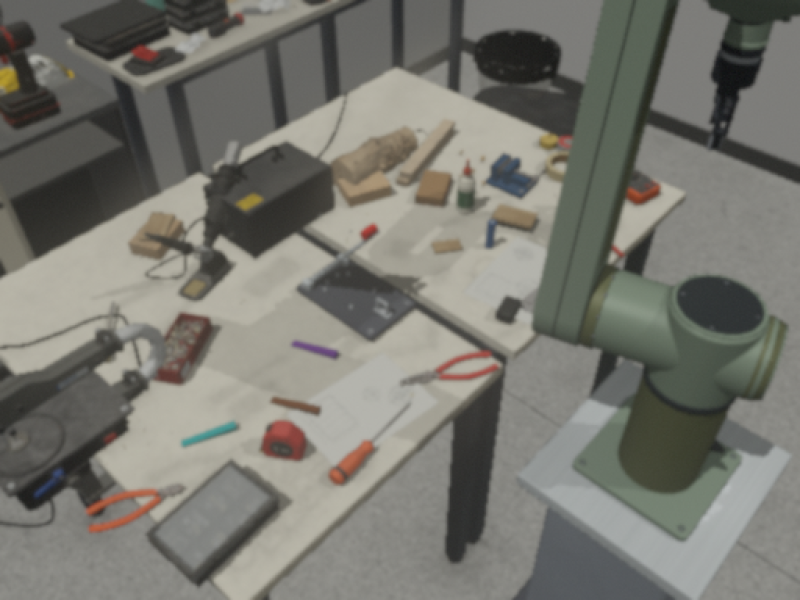

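Top view (800 px scale). Blank candidates: (553,317) large and light brown, beside battery (515,320) and glue bottle (542,268). (484,292) is the small look-alike, and (540,232) is the sanding block. Wedge candidates: (271,319) brown, with purple (320,291) and turquoise (215,292) as decoys. I choose (553,317) and (271,319). Jig is at (380,278), front towards the robot. Next I crop close and measure.

```bash
cat >> h.py <<'E'
def rect(P,m):
    from collections import namedtuple
    q=P[m]; r=cv2.minAreaRect((q[:,:2]*1000).astype(np.float32)); return r, np.percentile(q[:,2],[5,50,95])*1000
E
python3 - <<'E'
from h import *
z=np.load('pics/top0.npz');p,d=z['p'],z['d'];P=pts('top',d);np.save('pics/P.npy',P)
def crop(u0,v0,w,h,k): return cv2.resize(p[v0:v0+h,u0:u0+w,::-1],None,fx=k,fy=k,interpolation=cv2.INTER_CUBIC)
a=crop(290,150,100,75,4); b=crop(130,165,100,75,4); c=crop(215,140,60,75,4)
cv2.imwrite('pics/c1.png',np.vstack([np.hstack([a,b]),np.hstack([c,np.zeros((300,560,3),np.uint8)])]))
t=P[(d>0)&(abs(P[...,2])<.02)]; print('table z',np.median(t[:,2]))
M=(P[...,2]>.004)&(d>0)&(P[...,0]>.25)&(P[...,0]<.9)
n,l,s,cc=cv2.connectedComponentsWithStats(M.astype(np.uint8))
for i in range(1,n):
    if 12<s[i,4]<3000 and 120<cc[i][0]<400 and 130<cc[i][1]<260:
        r,h=rect(P,l==i); print(cc[i].round(),s[i,4],np.round(r[0]),np.round(r[1]),round(r[2]),h.round())
E
```

```text
table z -0.0005955645785380437
[346. 149.] 528 [ 719. -313.] [ 78. 119.] 23 [10. 24. 30.]
[244. 177.] 1934 [604.  58.] [208. 126.] 1 [ 13.  20. 165.]
[368. 155.] 18 [ 697. -387.] [27. 11.] 23 [ 5. 11. 18.]
[347. 171.] 165 [ 636. -310.] [39. 60.] 56 [ 12.  76. 109.]
[385. 181.] 655 [ 601. -447.] [118.  87.] 12 [ 7. 30. 55.]
[205. 187.] 86 [567. 198.] [89. 19.] 21 [ 5. 10. 16.]
[138. 187.] 92 [560. 440.] [104.  18.] 63 [ 4.  8. 15.]
[310. 187.] 101 [ 573. -182.] [62. 34.] 57 [ 4.  6. 11.]
[354. 203.] 372 [ 524. -339.] [91. 60.] 19 [14. 22. 27.]
[174. 206.] 97 [495. 306.] [92. 22.] 25 [ 5.  9. 15.]
[329. 204.] 46 [ 510. -247.] [32. 17.] 88 [ 4. 57. 67.]
[151. 219.] 231 [446. 375.] [82. 47.] 41 [ 8. 54. 64.]
[379. 245.] 64 [ 380. -426.] [ 14. 104.] 67 [ 4.  7. 12.]
[234. 248.] 157 [351.  82.] [174.  27.] 53 [ 4.  8. 13.]
[246. 247.] 94 [356.  41.] [104.  20.] 66 [ 5.  8. 12.]
[171. 247.] 251 [352. 271.] [ 38. 189.] 2 [ 9. 22. 30.]
[289. 245.] 160 [ 369. -110.] [41. 59.] 18 [ 6. 25. 30.]
[311. 249.] 94 [ 355. -184.] [77. 29.] 86 [ 4.  6. 10.]
[329. 250.] 17 [ 356. -249.] [29. 15.] 85 [4. 6. 9.]
```

View pics/c1.png

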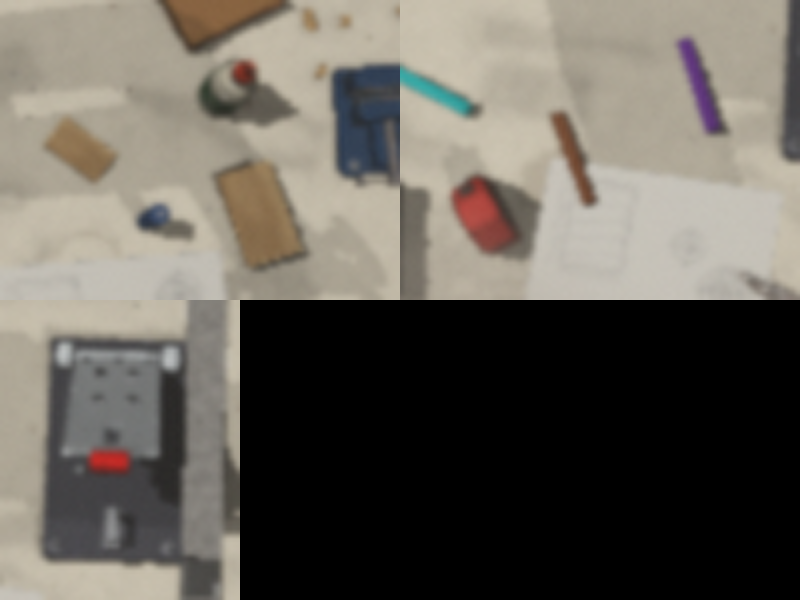

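The close crop confirms both choices. The blank is at crop (260,215) with the battery (155,215) clear of it, the wedge is at (573,158), and the jig shows its handle at (110,460) and lug at (112,525). Now the fine measurement.

```bash
cat >> h.py <<'E'
def plane(n,u,v,z):
    c=calibration(n);W=np.array(c['world_from_camera']);u=np.asarray(u,float);v=np.asarray(v,float)
    r=np.stack([(u-c['cx'])/c['fx'],-(v-c['cy'])/c['fy'],-np.ones_like(u)],-1)@W[:3,:3].T
    s=(z-W[2,3])/r[...,2]; return W[:3,3]+r*s[...,None]
E
python3 - <<'E'
from h import *
for n in('top','scene'):
    z=np.load(f'pics/{n}0.npz');p,d=z['p'],z['d'];P=pts(n,d);hsv=cv2.cvtColor(p,cv2.COLOR_RGB2HSV)
    v,u=np.mgrid[0:384,0:512]
    def near(x,y,r): return (np.hypot(P[...,0]-x,P[...,1]-y)<r)&(d>0)
    # blank top
    m=near(.524,-.339,.075)&(P[...,2]>.017)&(P[...,2]<.03)&(hsv[...,1]>60)
    q=plane(n,u[m],v[m],.023); r=cv2.minAreaRect((q[:,:2]*1000).astype(np.float32))
    c=q[:,:2].mean(0);w,V=np.linalg.eigh(np.cov(q[:,:2].T)); print(n,'blank',m.sum(),r,c*1000,np.sqrt(12*w)*1000,np.degrees(np.arctan2(V[1,1],V[0,1])))
    # wedge
    m=near(.495,.306,.07)&(hsv[...,1]>80)&(p[...,2]<130)&(p.sum(-1)<330)
    q=P[m];c=q[:,:2].mean(0);w,V=np.linalg.eigh(np.cov(q[:,:2].T));a=V[:,1]*np.sign(V[0,1])
    t=(q[:,:2]-c)@a; print(n,'wedge',m.sum(),c*1000,np.sqrt(12*w)*1000,np.degrees(np.arctan2(a[1],a[0])),'ends',t.min()*1e3,t.max()*1e3)
    for lo in np.arange(-45,45,15): 
        k=(t*1000>=lo)&(t*1000<lo+15); print('   ',lo,k.sum(),np.percentile(q[k,2],[50,90]).round(4) if k.sum() else '')
    # handle red
    m=near(.55,.058,.1)&((hsv[...,0]<8)|(hsv[...,0]>172))&(hsv[...,1]>150)
    q=P[m]; print(n,'handle',m.sum(),q.mean(0)*1000,q.min(0)*1000,q.max(0)*1000)
    # leaf plate plane
    m=near(.62,.058,.12)&(P[...,2]>.045)&(hsv[...,1]<60)&(p[...,1]>80)
    q=P[m]; q=q[(abs(q[:,1]-.058)<.05)]
    c=q.mean(0);U,S,Vt=np.linalg.svd(q-c,full_matrices=False);nn=Vt[2]*np.sign(Vt[2,2]);print(n,'leaf',len(q),c*1000,nn,'angle',np.arctan2(np.hypot(*nn[:2]),nn[2]),'yaw',np.degrees(np.arctan2(nn[1],nn[0])),'std',S[2]/np.sqrt(len(q)))
# base edges, top cam
p=np.load('pics/top0.npz')['p'];g=cv2.cvtColor(p,cv2.COLOR_RGB2GRAY).astype(float)
print(g[150:204:6,220:275].astype(int)[:, ::2])
print(g[140:215,238].astype(int),g[140:215,250].astype(int))
E
```

```text
top blank 329 ((519.2655639648438, -334.6100769042969), (84.69477081298828, 51.225791931152344), 18.898250579833984) [ 519.34238858 -334.90958257] [51.67367373 85.55827648] -161.58269994783802
top wedge 88 [493.9084894  315.90476296] [ 72.6363013  104.30079549] -33.65639455308392 ends -62.79654913213843 37.17381129719679
    -45 0 
    -30 0 
    -15 15 [0.012 0.015]
    0 22 [0.0087 0.0116]
    15 25 [0.0072 0.0105]
    30 9 [0.0045 0.0084]
top handle 43 [557.35237688  58.38885418 197.70587394] [550.21589232  45.06592695  19.58513992] [590.59970113  80.2636367  208.2442163 ]
top leaf 501 [617.03589711  57.31561754 111.10215385] [ 0.76255166 -0.00119314  0.64692623] angle 0.8672497173084547 yaw -0.08964855128205994 std 0.015397432815008915
scene blank 231 ((514.543701171875, -329.2457580566406), (83.20650482177734, 53.01354217529297), 18.59295082092285) [ 513.71260138 -330.89133259] [50.69033719 82.00065251] -164.67490571878147
scene wedge 90 [496.39048876 303.3809021 ] [10.29714155 81.50394923] 22.190393845919807 ends -40.06800899625311 43.2975708221446
    -45 11 [0.0114 0.014 ]
  
[... 1399 characters left out ...]
  75  73  74  89 136 114  67  60  75  74  73
   73  74 102 125 127 125 128 136 136 137]]
[183 186 187 188 188 188 185 174 153 120  84  80 113 146 137 121 114 107
 108 115 120 120 116 108  98 109 118 120 119 117 116 116 114 117 117 116
 111 100  91  86  83  74  63  61  66  66  66  67  67  66  66  66  66  67
  67  69  72  75  74  75  74  75  75  75  85 128 178 192 192 192 191 192
 192 191 189] [184 184 185 188 187 186 183 177 163 140  97  76 102 143 146 124 117 115
 112 117 118 116 117 115 112 111 114 116 116 116 116 117 117 116 116 116
 115 113 105  78  55  58  65  64  66  65  66  65  66  64  65  66  65  67
  67  67  69  75  75  75  73  76  75  76  77 104 153 183 189 190 191 191
 191 190 190]
```

```bash
python3 - <<'E'
from h import *
p=np.load('pics/top0.npz')['p'];g=cv2.GaussianBlur(cv2.cvtColor(p,cv2.COLOR_RGB2GRAY).astype(np.float32),(0,0),.6)
def cross(a,i0,i1,half):  # first crossing between indices
    rng=range(i0,i1) if i1>i0 else range(i0,i1,-1); st=1 if i1>i0 else -1
    for i in rng:
        if (a[i]-half)*(a[i+st]-half)<=0 and a[i]!=a[i+st]: return i+st*(half-a[i])/(a[i+st]-a[i])
L=np.array([[cross(g[v],220,240,116),v] for v in range(156,203)],float)
R=np.array([[cross(g[v],268,250,0.5*(128+g[v,257])),v] for v in range(0)],float).reshape(-1,2)
rr=[]
for v in range(162,203):
    row=g[v]; i=np.argmax(np.diff(row[254:266]))+254; dd=np.diff(row[i-2:i+4]); rr.append([(dd*np.arange(i-2,i+3)).sum()/dd.sum()+.5,v])
R=np.array(rr)
F=np.array([[u,cross(g[:,u],200,212,130)] for u in range(230,255)],float)
B=np.array([[u,cross(g[:,u],140,152,135)] for u in range(232,258)],float)
def line(A,ax):
    q=plane('top',A[:,0],A[:,1],.018)*1000
    k=np.polyfit(q[:,1-ax],q[:,ax],1); r=q[:,ax]-np.polyval(k,q[:,1-ax]); g_=abs(r)<2
    k=np.polyfit(q[g_,1-ax],q[g_,ax],1); return k,r.std()
for n,A,ax in(('L',L,1),('R',R,1),('F',F,0),('B',B,0)):
    k,s=line(A,ax); print(n,np.degrees(np.arctan(k[0])),'at',np.polyval(k,600 if ax==1 else 58),s)
# rich: lug, handle, wedge, blank
hsv=cv2.cvtColor(p,cv2.COLOR_RGB2HSV);v,u=np.mgrid[0:384,0:512]
m=(hsv[...,1]>130)&((hsv[...,0]<10)|(hsv[...,0]>170))&(u>235)&(u<252)&(v>170)&(v<190)
print('handle',m.sum(),u[m].mean(),v[m].mean(),plane('top',u[m].mean(),v[m].mean(),.205)*1000)
m=(g>95)&(u>238)&(u<252)&(v>190)&(v<203)
print('lug',m.sum(),plane('top',u[m].mean(),v[m].mean(),.047)*1000)
print(hsv[200:204,168:180].tolist()[1]); 
m=(u>164)&(u<184)&(v>188)&(v<222)&(hsv[...,1]>95)
q=plane('top',u[m],v[m],.008);c=q[:,:2].mean(0);w,V=np.linalg.eigh(np.cov(q[:,:2].T));print('wedge',m.sum(),c*1000,np.sqrt(12*w)*1000,np.degrees(np.arctan2(V[1,1],V[0,1])))
zs=np.load('pics/scene0.npz');P=pts('scene',zs['d']);k=abs(P[...,2])<.02;print('scene table z',np.median(P[...,2][k]))
E
```

```text
L -0.3932525773881636 at 119.68500507812887 0.38533776134579345
R -0.3535885601596099 at -3.3736606719813227 0.9530649238972827
F 0.3783618779760976 at 501.27573760146765 0.7447882807242077
B 0.4071487537118477 at 705.6985069629836 0.349952896798946
handle 48 241.6875 180.0 [555.96567056  58.45401086 205.        ]
lug 34 [527.26454328  58.82664959  47.        ]
[[20, 37, 191], [17, 49, 172], [13, 82, 140], [11, 126, 121], [11, 133, 115], [11, 114, 107], [14, 64, 116], [18, 39, 151], [20, 36, 176], [20, 35, 175], [19, 35, 173], [20, 34, 172]]
wedge 58 [502.64076994 305.01071499] [ 9.54485035 78.34952162] -156.27382982540615
scene table z -0.001094573506424501
```

Jig origin is about (619.5, 58.0) mm with yaw -0.4°, and the leaf is at about 0.89 rad. First I take the handle, which gives me the jig's y by touch and lets me open the leaf to its stop for room. Moving above the handle.

Emit:
{"api": "arm_command", "payload": {
  "increments": [0.54,0.97,0.05,-0.27,0.54,0.97,0.05,-0.27,0.54,0.97,0.05,-0.27,0.54,0.97,0.05,-0.27,0.54,0.97,0.05,-0.27],
  "grip": -1
}}

```text
time_s: 0.72
tcp_pos: [0.3421, -0.3297, 0.2409]
orientation: [-180.0, 0.0, 15.8]
force: [1.0, -0.0, -1.2]
finger_gap: 0.998
grasp_force: 0.0
```

Emit:
{"api": "arm_command", "payload": {
  "increments": [0.54,0.97,0.05,-0.27,0.54,0.97,0.05,-0.27,0.54,0.97,0.05,-0.27,0.54,0.97,0.05,-0.27,0.54,0.97,0.05,-0.27]
}}

```text
time_s: 1.35
tcp_pos: [0.45, -0.1358, 0.2509]
orientation: [-180.0, 0.0, 7.7]
force: [0.9, -0.3, -0.6]
finger_gap: 0.999
grasp_force: 0.0
```

Emit:
{"api": "arm_command", "payload": {
  "increments": [0.54,0.97,0.05,-0.27,0.54,0.97,0.05,-0.27,0.54,0.97,0.05,-0.27,0.54,0.97,0.05,-0.27,0.54,0.97,0.05,-0.27]
}}

```text
time_s: 1.98
tcp_pos: [0.558, 0.0581, 0.2608]
orientation: [180.0, 0.1, -0.4]
force: [-0.6, -1.2, 0.7]
finger_gap: 0.999
grasp_force: 0.0
```

Emit:
{"api": "arm_command", "payload": {
  "increments": [0,0,0,0,0,0,0,0]
}}

```text
time_s: 2.22
tcp_pos: [0.5572, 0.0565, 0.2606]
orientation: [180.0, 0.1, -0.3]
force: [-0.2, 0.3, -0.3]
finger_gap: 1.003
grasp_force: 0.0
```

Emit:
{"api": "arm_command", "payload": {
  "increments": [0.03,0.03,-0.7,0,0,0,-0.7,0,0,0,-0.6,0,0,0,0,0]
}}

```text
time_s: 2.72
tcp_pos: [0.5565, 0.0567, 0.1788]
orientation: [180.0, 0.3, -0.4]
force: [-0.6, 0.3, 1.1]
finger_gap: 0.999
grasp_force: 0.0
```

Emit:
{"api": "arm_command", "payload": {
  "increments": [0,0,0,0,0,0,0,0,0,0,0,0,0,0,0,0,0,0,0,0],
  "grip": 1,
  "squeeze": 20
}}

```text
time_s: 3.35
tcp_pos: [0.5591, 0.057, 0.1822]
orientation: [179.9, -0.0, -0.3]
force: [-2.7, -3.5, 5.7]
finger_gap: 0.351
grasp_force: 25.4
```

```bash
python3 - <<'E'
from h import *
s=get_state();print({k:np.round(s[k],4) for k in('tcp_pos','force','finger_gap','grasp_force','wrist_torque')})
a,_=shot('scene','s1');b,_=shot('top','t1')
A=cv2.resize(a[110:230,150:300,::-1],(500,400),interpolation=2);B=cv2.resize(b[130:220,210:280,::-1],(300,386),interpolation=2)
B=np.vstack([B,np.zeros((14,300,3),np.uint8)]);cv2.imwrite('pics/v1.png',np.hstack([A,B]))
E
```

```text
{'tcp_pos': array([0.5591, 0.057 , 0.1822]), 'force': array([-2.7108, -3.4709,  5.6772]), 'finger_gap': np.float64(0.3515), 'grasp_force': np.float64(25.4027), 'wrist_torque': array([-0.5958,  0.4733, -0.0049])}
```

View pics/v1.png

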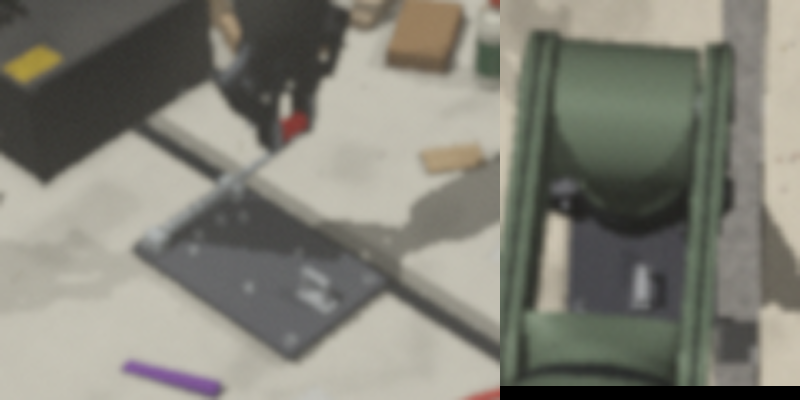

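The fingers are on the handle (gap 30 mm as it must be) and robot-frame handle y ≈ 57.0. Opening the leaf to its stop.

Emit:
{"api": "arm_command", "payload": {
  "increments": [0.1,0,0.08,0,0.1,0,0.07,0,0.1,0,0.07,0,0,0,0,0]
}}

```text
time_s: 3.95
tcp_pos: [0.5697, 0.057, 0.1895]
orientation: [179.9, 0.2, -0.3]
force: [-3.4, -4.3, 3.1]
finger_gap: 0.343
grasp_force: 25.1
```

Emit:
{"api": "arm_command", "payload": {
  "increments": [0.05,0,0.03,0,0,0,0,0]
}}

```text
time_s: 4.2
tcp_pos: [0.5712, 0.057, 0.1905]
orientation: [179.9, 0.3, -0.3]
force: [-5.2, -4.4, 2.5]
finger_gap: 0.349
grasp_force: 25.1
```

Emit:
{"api": "arm_command", "payload": {
  "increments": [0.05,0,0.03,0,0,0,0,0]
}}

```text
time_s: 4.45
tcp_pos: [0.5732, 0.057, 0.1916]
orientation: [179.9, 0.3, -0.3]
force: [-4.8, -4.9, 2.6]
finger_gap: 0.346
grasp_force: 25.1
```

Emit:
{"api": "arm_command", "payload": {
  "increments": [0.05,0,0.03,0,0,0,0,0]
}}

```text
time_s: 4.7
tcp_pos: [0.5752, 0.057, 0.1929]
orientation: [179.9, 0.3, -0.3]
force: [-4.6, -5.0, 2.3]
finger_gap: 0.346
grasp_force: 25.1
```

Emit:
{"api": "arm_command", "payload": {
  "increments": [0.05,0,0.03,0,0,0,0,0]
}}

```text
time_s: 4.95
tcp_pos: [0.5773, 0.057, 0.194]
orientation: [179.9, 0.3, -0.3]
force: [-4.3, -4.4, 2.8]
finger_gap: 0.344
grasp_force: 25.1
```

Emit:
{"api": "arm_command", "payload": {
  "increments": [0.05,0,0.03,0,0,0,0,0]
}}

```text
time_s: 5.2
tcp_pos: [0.5794, 0.057, 0.1953]
orientation: [179.9, 0.3, -0.3]
force: [-3.5, -4.4, 1.6]
finger_gap: 0.346
grasp_force: 25.0
```

Emit:
{"api": "arm_command", "payload": {
  "increments": [0.05,0,0.03,0,0,0,0,0]
}}

```text
time_s: 5.45
tcp_pos: [0.5807, 0.057, 0.196]
orientation: [179.9, 0.4, -0.3]
force: [-5.1, -5.0, 1.2]
finger_gap: 0.347
grasp_force: 25.0
```

Emit:
{"api": "arm_command", "payload": {
  "increments": [0.05,0,0.03,0,0,0,0,0]
}}

```text
time_s: 5.7
tcp_pos: [0.5807, 0.057, 0.196]
orientation: [179.9, 0.7, -0.3]
force: [-8.2, -4.7, 0.2]
finger_gap: 0.345
grasp_force: 24.9
```

Emit:
{"api": "arm_command", "payload": {
  "increments": [0.05,0,0.03,0,0,0,0,0]
}}

```text
time_s: 5.95
tcp_pos: [0.5807, 0.057, 0.196]
orientation: [179.9, 1.0, -0.3]
force: [-11.8, -4.7, -0.7]
finger_gap: 0.343
grasp_force: 24.8
```

Leaf is at its stop. Release, rise, and go to the blank.

Emit:
{"api": "arm_command", "payload": {
  "increments": [-0.08,0,-0.04,0,0,0,0,0,0,0,0,0,0,0,0,0],
  "grip": -1
}}

```text
time_s: 6.45
tcp_pos: [0.5843, 0.0581, 0.1985]
orientation: [-180.0, -0.1, -0.3]
force: [0.2, 0.2, -0.4]
finger_gap: 0.999
grasp_force: 0.0
```

Emit:
{"api": "arm_command", "payload": {
  "increments": [0,0,0.5,0,0,0,0.9,0,0,0,0.7,0,0,0,0,0]
}}

```text
time_s: 6.95
tcp_pos: [0.5859, 0.0579, 0.2856]
orientation: [180.0, -0.4, -0.3]
force: [0.4, 0.5, -0.6]
finger_gap: 0.999
grasp_force: 0.0
```

Emit:
{"api": "arm_command", "payload": {
  "increments": [-0.2,-0.9,0,0.28,-0.2,-0.9,0,0.28,-0.2,-0.9,0,0.28,-0.2,-0.9,0,0.28,-0.2,-0.9,0,0.28]
}}

```text
time_s: 7.58
tcp_pos: [0.5428, -0.1229, 0.2803]
orientation: [-179.9, 0.1, 8.2]
force: [1.2, -0.5, -0.2]
finger_gap: 0.998
grasp_force: 0.0
```

Emit:
{"api": "arm_command", "payload": {
  "increments": [-0.2,-0.9,0,0.28,-0.2,-0.9,0,0.28,-0.2,-0.9,0,0.28,-0.2,-0.9,0,0.28,-0.2,-0.9,0,0.28]
}}

```text
time_s: 8.2
tcp_pos: [0.503, -0.3028, 0.2802]
orientation: [-179.9, 0.1, 16.6]
force: [-0.5, -0.8, -0.3]
finger_gap: 1.003
grasp_force: 0.0
```

Emit:
{"api": "arm_command", "payload": {
  "increments": [-0.2,-0.9,0,0.28,0,0,0,0,0,0,0,0]
}}

```text
time_s: 8.57
tcp_pos: [0.4955, -0.3373, 0.2807]
orientation: [-179.9, 0.0, 18.2]
force: [-0.2, 0.5, -0.0]
finger_gap: 1.001
grasp_force: 0.0
```

```bash
python3 - <<'E'
from h import *
a,_=shot('scene','s2')
p,d=shot('top','t2'); P=pts('top',d);hsv=cv2.cvtColor(p,cv2.COLOR_RGB2HSV)
A=cv2.resize(a[110:230,150:390,::-1],(800,400),interpolation=2);cv2.imwrite('pics/v2.png',A)
# leaf angle
v,u=np.mgrid[0:384,0:512]
m=(hsv[...,1]>130)&((hsv[...,0]<10)|(hsv[...,0]>170))&(u>235)&(u<252)&(v>165)&(v<190)
print('handle',m.sum(),u[m].mean(),v[m].mean(),plane('top',u[m].mean(),v[m].mean(),.212)*1000,np.median(P[m],0))
print(get_state()['tcp_pos'],get_state()['orientation'])
E
```

```text
handle 48 242.04166666666666 172.70833333333334 [577.5092752   57.89511006 212.        ] [0.57609654 0.05798539 0.21449006]
[ 0.4959526  -0.33686915  0.2814431 ] [-1.79925351e+02  1.55262530e-02  1.82364734e+01]
```

View pics/v2.png

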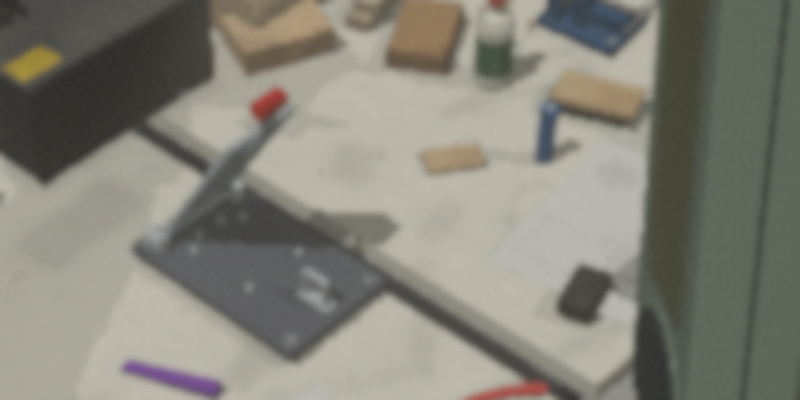

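The leaf is fully open, with the handle at crop (268,103), and nothing is disturbed. Descending onto the blank's near end.

Emit:
{"api": "arm_command", "payload": {
  "increments": [-0.27,-0.26,-0.9,0.06,0,0,-1,0,0,0,-1,0,0,0,-1,0,0,0,-1,0]
}}

```text
time_s: 9.3
tcp_pos: [0.4856, -0.3473, 0.0851]
orientation: [180.0, -0.0, 18.6]
force: [0.1, -0.3, -0.2]
finger_gap: 1.0
grasp_force: 0.0
```

Emit:
{"api": "arm_command", "payload": {
  "increments": [0,0,-0.6,0,0,0,-0.6,0,0,0,0,0,0,0,0,0]
}}

```text
time_s: 9.8
tcp_pos: [0.4859, -0.3484, 0.0391]
orientation: [179.9, -0.0, 18.6]
force: [1.0, -0.6, -0.3]
finger_gap: 0.999
grasp_force: 0.0
```

Emit:
{"api": "arm_command", "payload": {
  "increments": [0,0,-0.4,0,0,0,-0.3,0,0,0,-0.13,0,0,0,0,0]
}}

```text
time_s: 10.3
tcp_pos: [0.4845, -0.3481, 0.004]
orientation: [-179.9, 0.0, 18.5]
force: [-0.1, -0.2, 0.7]
finger_gap: 1.0
grasp_force: 0.0
```

Emit:
{"api": "arm_command", "payload": {
  "increments": [0,0,0,0,0,0,0,0,0,0,0,0,0,0,0,0,0,0,0,0],
  "grip": 1,
  "squeeze": 40
}}

```text
time_s: 10.92
tcp_pos: [0.4856, -0.3491, 0.0057]
orientation: [179.9, -0.0, 18.5]
force: [-0.6, -1.0, 4.6]
finger_gap: 0.574
grasp_force: 41.7
```

Emit:
{"api": "arm_command", "payload": {
  "increments": [0,0,0.2,0,0,0,0.5,0,0,0,0.8,0,0,0,0.5,0,0,0,0,0]
}}

```text
time_s: 11.55
tcp_pos: [0.4865, -0.3499, 0.0877]
orientation: [179.7, -0.1, 18.5]
force: [-0.7, -0.6, -1.1]
finger_gap: 0.572
grasp_force: 41.4
```

Emit:
{"api": "arm_command", "payload": {
  "increments": [0,0,0.9,0,0,0,0.9,0,0,0,0.9,0,0,0,0.3,0,0,0,0,0]
}}

```text
time_s: 12.18
tcp_pos: [0.4849, -0.3484, 0.2044]
orientation: [-180.0, 0.0, 18.5]
force: [-0.6, -0.6, -1.2]
finger_gap: 0.568
grasp_force: 41.6
```

```bash
python3 - <<'E'
from h import *
a,_=shot('scene','s3');p,_=shot('top','t3')
A=cv2.resize(a[90:210,290:440,::-1],(480,384),interpolation=2);B=cv2.resize(p[150:260,300:400,::-1],(320,384),interpolation=2);cv2.imwrite('pics/v3.png',np.hstack([A,B]))
E
```

```text
(no output)
```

View pics/v3.png

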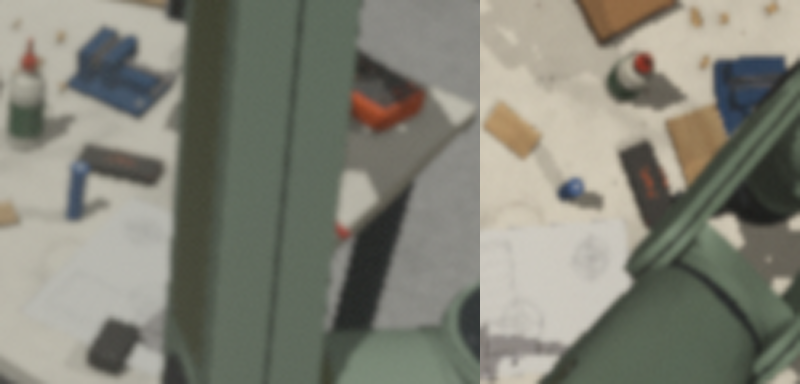

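Blank is held (the black case is bare, bottle and battery undisturbed). Carrying it to the front of the jig.

Emit:
{"api": "arm_command", "payload": {
  "increments": [-0.1,0.92,0,-0.29,-0.1,0.92,0,-0.29,-0.1,0.92,0,-0.29,-0.1,0.92,0,-0.29,-0.1,0.92,0,-0.29]
}}

```text
time_s: 12.9
tcp_pos: [0.4635, -0.1627, 0.2026]
orientation: [-179.8, 0.2, 9.8]
force: [0.7, 0.9, -0.5]
finger_gap: 0.573
grasp_force: 41.6
```

Emit:
{"api": "arm_command", "payload": {
  "increments": [-0.1,0.92,0,-0.29,-0.1,0.92,0,-0.29,-0.1,0.92,0,-0.29,-0.1,0.92,0,-0.29,-0.1,0.92,0,-0.29]
}}

```text
time_s: 13.52
tcp_pos: [0.4434, 0.0208, 0.2028]
orientation: [-180.0, 0.2, 1.1]
force: [0.7, 0.1, -0.6]
finger_gap: 0.574
grasp_force: 41.6
```

Emit:
{"api": "arm_command", "payload": {
  "increments": [-0.1,0.92,0,-0.26,0,0,-0.8,0,0,0,-1,0,0,0,-1,0,0,0,0,0]
}}

```text
time_s: 14.15
tcp_pos: [0.4359, 0.0567, 0.0883]
orientation: [-180.0, 0.7, -0.4]
force: [-0.9, 0.3, 0.2]
finger_gap: 0.573
grasp_force: 41.7
```

Emit:
{"api": "arm_command", "payload": {
  "increments": [0,0,0,0,0,0,0,0]
}}

```text
time_s: 14.4
tcp_pos: [0.4426, 0.0562, 0.0946]
orientation: [180.0, -0.2, -0.4]
force: [0.2, 0.1, -0.6]
finger_gap: 0.57
grasp_force: 41.7
```

```bash
python3 - <<'E'
from h import *
s=get_state();print(s['tcp_pos'],s['orientation'],s['finger_gap'])
a,_=shot('scene','s4');p,_=shot('top','t4')
A=cv2.resize(a[110:230,150:300,::-1],(480,384),interpolation=2);B=cv2.resize(p[130:240,200:290,::-1],(314,384),interpolation=2);cv2.imwrite('pics/v4.png',np.hstack([A,B]))
E
```

```text
[0.44263325 0.05615023 0.09458146] [179.9887798   -0.20343134  -0.42964188] 0.5698636778727538
```

View pics/v4.png

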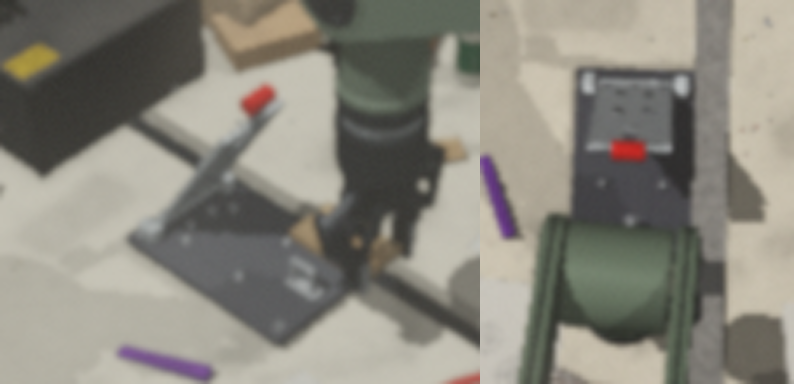

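Emit:
{"api": "arm_command", "payload": {
  "increments": [0.6,0.02,0,0,0.6,0,0,0,0.5,0,0,0,0.25,0,0,0,0,0,0,0]
}}

```text
time_s: 15.12
tcp_pos: [0.5196, 0.057, 0.0934]
orientation: [180.0, -0.0, -0.4]
force: [0.0, -0.5, -0.3]
finger_gap: 0.573
grasp_force: 41.7
```

Emit:
{"api": "arm_command", "payload": {
  "increments": [0,0,-0.3,0,0,0,-0.3,0,0,0,-0.3,0,0,0,0,0]
}}

```text
time_s: 15.62
tcp_pos: [0.5172, 0.0572, 0.055]
orientation: [-180.0, 0.2, -0.4]
force: [-0.7, -0.3, -0.2]
finger_gap: 0.569
grasp_force: 41.7
```

Emit:
{"api": "arm_command", "payload": {
  "increments": [0,0,-0.15,0,0,0,0,0]
}}

```text
time_s: 15.88
tcp_pos: [0.5188, 0.0571, 0.0506]
orientation: [-180.0, 0.0, -0.4]
force: [-0.1, -0.7, 0.6]
finger_gap: 0.576
grasp_force: 41.7
```

Emit:
{"api": "arm_command", "payload": {
  "increments": [0,0,-0.1,0,0,0,0,0]
}}

```text
time_s: 16.12
tcp_pos: [0.5189, 0.0571, 0.0467]
orientation: [-180.0, 0.0, -0.4]
force: [0.2, -0.4, -1.0]
finger_gap: 0.577
grasp_force: 41.7
```

Emit:
{"api": "arm_command", "payload": {
  "increments": [0,0,-0.08,0,0,0,0,0]
}}

```text
time_s: 16.38
tcp_pos: [0.5188, 0.0571, 0.0434]
orientation: [-180.0, 0.0, -0.4]
force: [0.3, 0.5, -0.4]
finger_gap: 0.572
grasp_force: 41.7
```

Emit:
{"api": "arm_command", "payload": {
  "increments": [0,0,-0.06,0,0,0,0,0]
}}

```text
time_s: 16.62
tcp_pos: [0.5188, 0.0571, 0.0411]
orientation: [-180.0, 0.0, -0.4]
force: [0.4, -0.5, 0.0]
finger_gap: 0.572
grasp_force: 41.7
```

Emit:
{"api": "arm_command", "payload": {
  "increments": [0,0,-0.04,0,0,0,0,0]
}}

```text
time_s: 16.88
tcp_pos: [0.5192, 0.0571, 0.0402]
orientation: [180.0, -0.0, -0.4]
force: [-1.8, 0.9, 3.8]
finger_gap: 0.57
grasp_force: 42.1
```

Emit:
{"api": "arm_command", "payload": {
  "increments": [0,0,-0.04,0,0,0,0,0]
}}

```text
time_s: 17.12
tcp_pos: [0.5192, 0.0571, 0.04]
orientation: [180.0, 0.0, -0.4]
force: [-6.0, -0.7, 14.2]
finger_gap: 0.575
grasp_force: 43.2
```

Emit:
{"api": "arm_command", "payload": {
  "increments": [0,0,0.05,0,0,0,0,0,0,0,0,0]
}}

```text
time_s: 17.5
tcp_pos: [0.5193, 0.0571, 0.0402]
orientation: [-180.0, -0.0, -0.4]
force: [-0.3, 1.6, 2.8]
finger_gap: 0.572
grasp_force: 42.1
```

Emit:
{"api": "arm_command", "payload": {
  "increments": [0,0,0,0,0,0,0,0,0,0,0,0,0,0,0,0],
  "grip": -0.22,
  "squeeze": 20
}}

```text
time_s: 18.0
tcp_pos: [0.5189, 0.0571, 0.04]
orientation: [-180.0, 0.0, -0.4]
force: [-0.5, 0.6, -0.3]
finger_gap: 0.606
grasp_force: 0.0
```

```bash
python3 - <<'E'
from h import *
s=get_state();print(s['tcp_pos'],s['orientation'],s['finger_gap'],s['grasp_force'])
a,_=shot('scene','s5');p,_=shot('top','t5')
A=cv2.resize(a[110:230,150:300,::-1],(480,384),interpolation=2);B=cv2.resize(p[130:240,200:290,::-1],(314,384),interpolation=2);cv2.imwrite('pics/v5.png',np.hstack([A,B]))
E
```

```text
[0.5189204  0.05707276 0.0399515 ] [-1.79999229e+02  1.42141291e-02 -4.25012461e-01] 0.6062719298205446 0.0
```

View pics/v5.png

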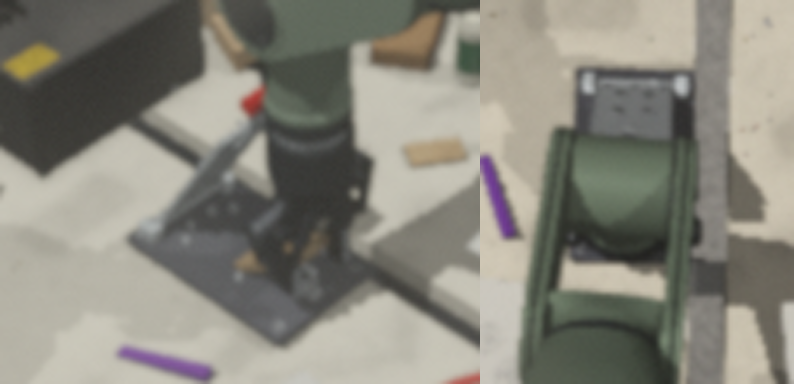

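The blank's front edge has tipped down into the nest area (crop (250,262)) and its rear rests on the lug. Next I withdraw, turn 90° with the fingers open, and use the front finger's back to push the blank in without the body reaching the leaf.

Emit:
{"api": "arm_command", "payload": {
  "increments": [0,0,0.5,0,0,0,0.8,0,-0.6,0,0.2,0,-0.6,0,0,0,-0.6,0,0,0]
}}

```text
time_s: 18.73
tcp_pos: [0.4465, 0.0571, 0.1003]
orientation: [180.0, -0.0, -0.4]
force: [-0.1, -0.3, 0.3]
finger_gap: 0.608
grasp_force: 0.0
```

Emit:
{"api": "arm_command", "payload": {
  "increments": [0,0,0,1,0,0,0,1,0,0,0,1,0,0,0,1,0,0,0,1],
  "grip": -1
}}

```text
time_s: 19.35
tcp_pos: [0.447, 0.0571, 0.1001]
orientation: [180.0, -0.0, 29.8]
force: [-0.2, 0.8, 0.9]
finger_gap: 1.002
grasp_force: 0.0
```

Emit:
{"api": "arm_command", "payload": {
  "increments": [0,0,0,1,0,0,0,1,0,0,0,1,0,0,0,1,0,0,0,1]
}}

```text
time_s: 19.98
tcp_pos: [0.447, 0.0571, 0.1001]
orientation: [180.0, -0.0, 59.8]
force: [-0.1, -0.5, 0.6]
finger_gap: 1.0
grasp_force: 0.0
```

Emit:
{"api": "arm_command", "payload": {
  "increments": [0,0,0,1,0,0,0,1,0,0,0,1,0,0,0,1,0,0,0,1]
}}

```text
time_s: 20.6
tcp_pos: [0.447, 0.0571, 0.1002]
orientation: [180.0, -0.0, 89.8]
force: [-0.3, -0.6, -0.3]
finger_gap: 1.0
grasp_force: 0.0
```

Emit:
{"api": "arm_command", "payload": {
  "increments": [0,0,0,0,0,0,0,0]
}}

```text
time_s: 20.85
tcp_pos: [0.4471, 0.0571, 0.1001]
orientation: [180.0, 0.0, 89.5]
force: [-0.3, -0.1, 0.2]
finger_gap: 0.995
grasp_force: 0.0
```

```bash
python3 - <<'E'
from h import *
s=get_state();print(s['tcp_pos'],s['orientation'],s['finger_gap'])
a,da=shot('scene','s6');p,d=shot('top','t6')
hsv=cv2.cvtColor(p,cv2.COLOR_RGB2HSV);P=pts('top',d)
A=cv2.resize(a[110:230,150:300,::-1],(480,384),interpolation=2);B=cv2.resize(p[130:240,200:290,::-1],(314,384),interpolation=2);cv2.imwrite('pics/v6.png',np.hstack([A,B]))
Ps=pts('scene',da); hs=cv2.cvtColor(a,cv2.COLOR_RGB2HSV)
for PP,h in((P,hsv),(Ps,hs)):
    m=(h[...,0]>8)&(h[...,0]<24)&(h[...,1]>75)&(PP[...,0]>.49)&(PP[...,0]<.66)&(abs(PP[...,1]-.057)<.06)&(PP[...,2]>.015)&(PP[...,2]<.09)
    q=PP[m]; print(m.sum(), q.min(0) if len(q) else '', q.max(0) if len(q) else '')
E
```

```text
[0.4470539  0.05707697 0.10013243] [1.79992264e+02 1.54533545e-03 8.94946165e+01] 0.9945428766373415
192 [0.54102457 0.03295148 0.01565118] [0.59541096 0.08397029 0.06671407]
93 [0.52520985 0.03888957 0.02803713] [0.58519065 0.08219556 0.06924539]
```

View pics/v6.png

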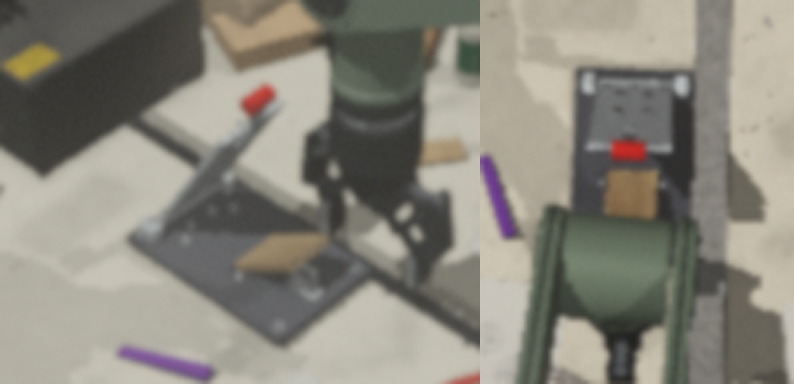

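The blank lies tilted and straight: rear on the lug at crop (325,240), front edge on the base. Pushing it off the lug with the finger just above the lug's top.

Emit:
{"api": "arm_command", "payload": {
  "increments": [0,0,-0.6,0,0,0,-0.6,0,0,0,-0.33,0,0,0,0,0]
}}

```text
time_s: 21.45
tcp_pos: [0.4461, 0.0571, 0.038]
orientation: [-179.9, -0.0, 89.6]
force: [0.1, -0.1, -0.9]
finger_gap: 0.997
grasp_force: 0.0
```

Emit:
{"api": "arm_command", "payload": {
  "increments": [0.2,0,0,0,0.2,0,0,0,0,0,0,0]
}}

```text
time_s: 21.82
tcp_pos: [0.4649, 0.057, 0.0399]
orientation: [179.8, 0.0, 89.6]
force: [-0.1, -0.4, 0.5]
finger_gap: 1.0
grasp_force: 0.0
```

Emit:
{"api": "arm_command", "payload": {
  "increments": [0.15,0,0,0,0.1,0,0,0,0,0,0,0]
}}

```text
time_s: 22.2
tcp_pos: [0.4735, 0.0571, 0.039]
orientation: [180.0, 0.0, 89.6]
force: [-0.3, -0.5, -0.0]
finger_gap: 1.0
grasp_force: 0.0
```

Emit:
{"api": "arm_command", "payload": {
  "increments": [0.12,0,0,0,0.12,0,0,0,0,0,0,0]
}}

```text
time_s: 22.58
tcp_pos: [0.4833, 0.057, 0.039]
orientation: [180.0, 0.0, 89.6]
force: [0.9, 0.3, 0.5]
finger_gap: 1.002
grasp_force: 0.0
```

Emit:
{"api": "arm_command", "payload": {
  "increments": [0.12,0,0,0,0.12,0,0,0,0,0,0,0]
}}

```text
time_s: 22.95
tcp_pos: [0.4929, 0.057, 0.0391]
orientation: [180.0, 0.0, 89.6]
force: [0.2, -0.6, -0.3]
finger_gap: 1.0
grasp_force: 0.0
```

```bash
python3 - <<'E'
from h import *
s=get_state();print(s['tcp_pos'],s['orientation'],s['force'])
a,da=shot('scene','s7');p,d=shot('top','t7')
for n,c,dd in(('top',p,d),('scene',a,da)):
    PP=pts(n,dd);h=cv2.cvtColor(c,cv2.COLOR_RGB2HSV)
    m=(h[...,0]>8)&(h[...,0]<24)&(h[...,1]>75)&(PP[...,0]>.49)&(PP[...,0]<.66)&(abs(PP[...,1]-.057)<.06)&(PP[...,2]>.015)&(PP[...,2]<.09)
    q=PP[m]; print(m.sum(), q.min(0), q.max(0))
A=cv2.resize(a[110:230,150:300,::-1],(480,384),interpolation=2);cv2.imwrite('pics/v7.png',A)
E
```

```text
[0.49291909 0.05703705 0.03905533] [1.79955914e+02 1.83019061e-03 8.95737890e+01] [ 0.20503548 -0.62970419 -0.31291159]
50 [0.59077256 0.03428895 0.02649183] [0.61140763 0.08043238 0.04321544]
122 [0.54552062 0.03731266 0.02256453] [0.61730282 0.08247391 0.05732396]
```

View pics/v7.png

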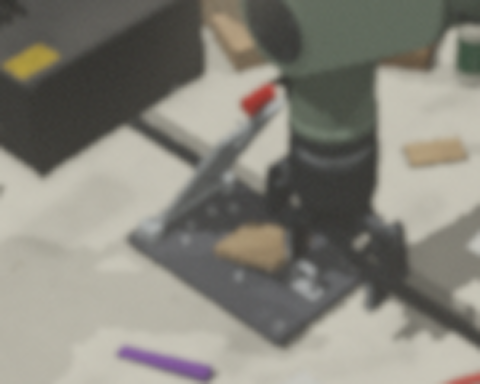

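The blank has moved forward with the finger at its rear (crop (285,250)), still slightly tilted. A little further.

Emit:
{"api": "arm_command", "payload": {
  "increments": [0.12,0,0,0,0,0,0,0]
}}

```text
time_s: 23.3
tcp_pos: [0.4976, 0.057, 0.039]
orientation: [180.0, 0.0, 89.6]
force: [-0.2, 0.7, -0.3]
finger_gap: 1.003
grasp_force: 0.0
```

Emit:
{"api": "arm_command", "payload": {
  "increments": [0.12,0,0,0,0,0,0,0]
}}

```text
time_s: 23.55
tcp_pos: [0.5024, 0.057, 0.0391]
orientation: [180.0, 0.0, 89.6]
force: [0.1, -0.4, -0.2]
finger_gap: 0.995
grasp_force: 0.0
```

```bash
cat >> h.py <<'E'
def blank(f):
    s=get_state();print(s['tcp_pos'].round(4),s['orientation'].round(1),s['force'].round(1))
    for n in('scene','top'):
        c,dd=shot(n,f+n);PP=pts(n,dd);h=cv2.cvtColor(c,cv2.COLOR_RGB2HSV)
        m=(h[...,0]>8)&(h[...,0]<24)&(h[...,1]>75)&(PP[...,0]>.49)&(PP[...,0]<.68)&(abs(PP[...,1]-.057)<.06)&(PP[...,2]>.015)&(PP[...,2]<.09)
        m=cv2.morphologyEx(m.astype(np.uint8),cv2.MORPH_OPEN,np.ones((2,2),np.uint8))>0
        q=PP[m]
        if len(q)>5:
            g=np.linalg.lstsq(np.c_[q[:,0],np.ones(len(q))],q[:,2],rcond=None)[0]; print(n,m.sum(),q.min(0).round(4),q.max(0).round(4),'dz/dx',g[0].round(2))
E
python3 -c "
from h import *
blank('b1')"
```

```text
[0.5024 0.057  0.0391] [180.    0.   89.6] [ 0.1 -0.4 -0.2]
scene 168 [0.543  0.0436 0.0229] [0.6216 0.0832 0.0329] dz/dx -0.03
```

It has dropped flat. Now push beside the lug, alternating sides; first at +y.

Emit:
{"api": "arm_command", "payload": {
  "increments": [-0.2,0,0.5,0,-0.3,0.19,0,0,-0.05,0.2,0,0,0,0,-0.5,0,0,0,0,0]
}}

```text
time_s: 24.28
tcp_pos: [0.4775, 0.0733, 0.037]
orientation: [-179.7, -0.0, 89.6]
force: [-0.4, 0.5, 0.1]
finger_gap: 1.002
grasp_force: 0.0
```

Emit:
{"api": "arm_command", "payload": {
  "increments": [0,0,-0.3,0,0,0,-0.3,0,0,0,0,0]
}}

```text
time_s: 24.65
tcp_pos: [0.4786, 0.0727, 0.0136]
orientation: [-179.8, -0.0, 89.6]
force: [-0.1, 0.1, -0.1]
finger_gap: 0.998
grasp_force: 0.0
```

Emit:
{"api": "arm_command", "payload": {
  "increments": [0,0,-0.1,0,0,0,0,0]
}}

```text
time_s: 24.9
tcp_pos: [0.4798, 0.0726, 0.0108]
orientation: [-180.0, 0.0, 89.6]
force: [0.5, 0.5, -0.2]
finger_gap: 1.001
grasp_force: 0.0
```

Emit:
{"api": "arm_command", "payload": {
  "increments": [0,0,-0.05,0,0,0,0,0]
}}

```text
time_s: 25.15
tcp_pos: [0.4799, 0.0727, 0.0089]
orientation: [180.0, -0.0, 89.6]
force: [-0.6, -0.4, -0.1]
finger_gap: 1.004
grasp_force: 0.0
```

Emit:
{"api": "arm_command", "payload": {
  "increments": [0.12,0,0,0,0.12,0,0,0,0.12,0,0,0,0,0,0,0]
}}

```text
time_s: 25.65
tcp_pos: [0.4949, 0.0726, 0.009]
orientation: [180.0, 0.0, 89.6]
force: [-0.2, 0.4, -0.7]
finger_gap: 1.0
grasp_force: 0.0
```

```bash
python3 -c "
from h import *
blank('b2')"
```

```text
[0.4949 0.0726 0.009 ] [180.    0.   89.6] [-0.2  0.4 -0.7]
scene 93 [-0.168   0.0449  0.0199] [0.6248 0.7633 1.0218] dz/dx -1.29
top 71 [0.5264 0.0289 0.0185] [0.6089 0.0768 0.3505] dz/dx -4.49
```

Emit:
{"api": "arm_command", "payload": {
  "increments": [-0.36,0,0,0,0,0,1,0,0,-0.38,0.1,0,0,-0.38,-0.1,0,0,0,-0.6,0]
}}

```text
time_s: 26.38
tcp_pos: [0.4805, 0.0406, 0.0249]
orientation: [179.9, 0.0, 89.5]
force: [0.4, -0.0, -0.6]
finger_gap: 1.0
grasp_force: 0.0
```

Emit:
{"api": "arm_command", "payload": {
  "increments": [0,0,-0.4,0,0,0,0,0,0.2,0,0,0,0.2,0,0,0,0,0,0,0]
}}

```text
time_s: 27.0
tcp_pos: [0.4974, 0.0424, 0.0095]
orientation: [179.9, 0.0, 89.6]
force: [-0.3, -0.9, 0.4]
finger_gap: 0.999
grasp_force: 0.0
```

Emit:
{"api": "arm_command", "payload": {
  "increments": [0.12,0,0,0,0.1,0,0,0,0,0,0,0]
}}

```text
time_s: 27.38
tcp_pos: [0.505, 0.0423, 0.009]
orientation: [180.0, 0.0, 89.6]
force: [0.0, 0.6, 0.1]
finger_gap: 0.998
grasp_force: 0.0
```

```bash
sed -i "s/m=cv2.morph/m\&=dd>0;m=cv2.morph/" h.py; python3 - <<'E'
from h import *
blank('b3')
a=cv2.imread('pics/b3scene.png');p=cv2.imread('pics/b3top.png')
A=cv2.resize(a[140:220,200:300],(480,384),interpolation=2);B=cv2.resize(p[130:240,200:290],(314,384),interpolation=2);cv2.imwrite('pics/v8.png',np.hstack([A,B]))
E
```

```text
[0.505  0.0423 0.009 ] [180.    0.   89.6] [0.  0.6 0.1]
scene 211 [-0.168   0.0389  0.0202] [0.6243 0.7633 1.0218] dz/dx -1.15
top 8 [0.5392 0.0293 0.0167] [0.6088 0.0382 0.341 ] dz/dx -4.68
```

View pics/v8.png

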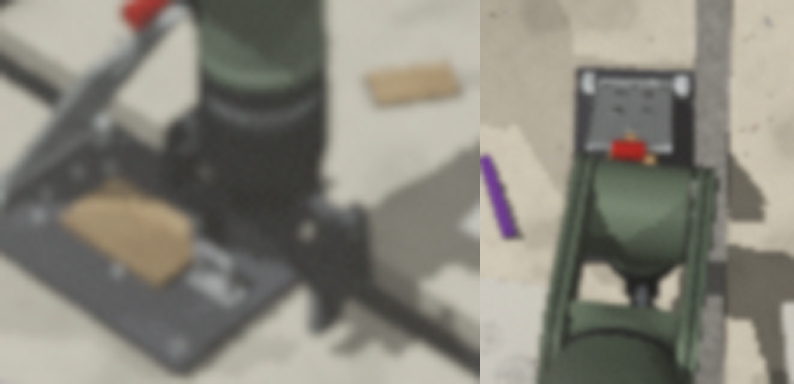

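The blank lies flat and nearly parallel to the base (rear edge at crop (180,265)). That was my last picture view; from here I check by numbers. Pushing on alternately.

Emit:
{"api": "arm_command", "payload": {
  "increments": [0.1,0,0,0,0.08,0,0,0,0,0,0,0,-0.3,0,0,0,-0.3,0,0.2,0]
}}

```text
time_s: 28.1
tcp_pos: [0.4857, 0.0424, 0.0163]
orientation: [-179.8, -0.0, 89.6]
force: [0.8, 0.1, 0.8]
finger_gap: 1.001
grasp_force: 0.0
```

Emit:
{"api": "arm_command", "payload": {
  "increments": [-0.1,0,0.8,0,0,0.38,0,0,0,0.38,0,0,0,0,-0.6,0,0,0,-0.4,0]
}}

```text
time_s: 28.72
tcp_pos: [0.4822, 0.0737, 0.0071]
orientation: [-179.8, -0.0, 89.6]
force: [0.0, 0.5, -0.5]
finger_gap: 0.998
grasp_force: 0.0
```

Emit:
{"api": "arm_command", "payload": {
  "increments": [0,0,0,0,0.3,0,0,0,0.3,0,0,0,0.15,0,0,0,0,0,0,0]
}}

```text
time_s: 29.35
tcp_pos: [0.5148, 0.0725, 0.0092]
orientation: [179.9, 0.0, 89.6]
force: [0.6, 0.7, -0.3]
finger_gap: 1.0
grasp_force: 0.0
```

```bash
cat >> h.py <<'E'
def brect(f):
    s=get_state();print(s['tcp_pos'].round(4),s['force'].round(1))
    c,dd=shot('scene',f);h=cv2.cvtColor(c,cv2.COLOR_RGB2HSV);v,u=np.mgrid[0:384,0:512]
    q=plane('scene',u,v,.027)*1000
    m=(h[...,0]>8)&(h[...,0]<24)&(h[...,1]>75)&(q[...,0]>520)&(q[...,0]<680)&(abs(q[...,1]-57)<50)
    n,l,st,_=cv2.connectedComponentsWithStats(cv2.morphologyEx(m.astype(np.uint8),cv2.MORPH_OPEN,np.ones((3,3),np.uint8)))
    i=1+np.argmax(st[1:,4]);w=q[l==i][:,:2].astype(np.float32);print(st[i,4],cv2.minAreaRect(w),w.min(0),w.max(0))
E
python3 -c "
from h import *
brect('b4')"
```

```text
[0.5148 0.0725 0.0092] [ 0.6  0.7 -0.3]
67 ((601.4469604492188, 73.27447509765625), (29.512428283691406, 35.139122009277344), 44.666900634765625) [578.60114  57.35434] [624.2928    81.162575]
```

Emit:
{"api": "arm_command", "payload": {
  "increments": [-0.08,0,0,0,0,0,0.7,0,0,0,0.6,0,0,-0.38,0,0,0,0,-0.5,0]
}}

```text
time_s: 30.02
tcp_pos: [0.5119, 0.056, 0.0417]
orientation: [179.8, 0.0, 89.5]
force: [0.5, -0.1, -0.6]
finger_gap: 1.0
grasp_force: 0.0
```

Emit:
{"api": "arm_command", "payload": {
  "increments": [0,0,-0.4,0,0,0,-0.4,0,0,0,0,0]
}}

```text
time_s: 30.4
tcp_pos: [0.5088, 0.0574, 0.0068]
orientation: [-179.7, -0.0, 89.6]
force: [0.2, -0.1, -0.6]
finger_gap: 1.001
grasp_force: 0.0
```

Emit:
{"api": "arm_command", "payload": {
  "increments": [0.08,0,0,0,0.06,0,0,0,0,0,0,0]
}}

```text
time_s: 30.78
tcp_pos: [0.5171, 0.0575, 0.0095]
orientation: [179.9, 0.0, 89.6]
force: [0.5, 0.2, -0.1]
finger_gap: 0.996
grasp_force: 0.0
```

Emit:
{"api": "arm_command", "payload": {
  "increments": [0.05,0,0,0,0,0,0,0]
}}

```text
time_s: 31.02
tcp_pos: [0.5185, 0.0575, 0.0091]
orientation: [180.0, 0.0, 89.6]
force: [-0.4, -0.1, -0.4]
finger_gap: 0.999
grasp_force: 0.0
```

Emit:
{"api": "arm_command", "payload": {
  "increments": [0.05,0,0,0,0,0,0,0]
}}

```text
time_s: 31.28
tcp_pos: [0.5204, 0.0575, 0.0089]
orientation: [180.0, 0.0, 89.6]
force: [-0.4, 0.9, -0.9]
finger_gap: 1.0
grasp_force: 0.0
```

Emit:
{"api": "arm_command", "payload": {
  "increments": [0.05,0,0,0,0,0,0,0]
}}

```text
time_s: 31.52
tcp_pos: [0.5224, 0.0575, 0.0089]
orientation: [180.0, -0.0, 89.6]
force: [-0.1, -0.0, 0.4]
finger_gap: 0.997
grasp_force: 0.0
```

Emit:
{"api": "arm_command", "payload": {
  "increments": [0.04,0,0,0,0,0,0,0]
}}

```text
time_s: 31.78
tcp_pos: [0.524, 0.0575, 0.0089]
orientation: [180.0, 0.0, 89.6]
force: [-0.2, -0.3, -0.2]
finger_gap: 1.001
grasp_force: 0.0
```

```bash
python3 - <<'E'
from h import *
c,d=shot('scene','b5'); P=pts('scene',d);h=cv2.cvtColor(c,cv2.COLOR_RGB2HSV)
m=(h[...,0]>8)&(h[...,0]<24)&(h[...,1]>75)&(P[...,0]>.52)&(P[...,0]<.68)&(abs(P[...,1]-.057)<.045)&(d>0)&(P[...,2]<.05)
q=P[m];print(m.sum(),q.min(0),q.max(0),np.median(q[:,2]))
v,u=np.nonzero(m);print(u.min(),u.max(),v.min(),v.max())
E
```

```text
160 [0.57191309 0.03899223 0.01959574] [0.65202801 0.08113963 0.03093365] 0.02507317950862653
211 230 179 194
```

Emit:
{"api": "arm_command", "payload": {
  "increments": [0.04,0,0,0,0,0,0,0]
}}

```text
time_s: 32.08
tcp_pos: [0.5256, 0.0575, 0.0089]
orientation: [180.0, 0.0, 89.6]
force: [-0.5, 0.3, -1.6]
finger_gap: 1.0
grasp_force: 0.0
```

Emit:
{"api": "arm_command", "payload": {
  "increments": [0.04,0,0,0,0,0,0,0]
}}

```text
time_s: 32.33
tcp_pos: [0.5272, 0.0575, 0.0089]
orientation: [180.0, 0.0, 89.6]
force: [-1.5, -0.3, 0.4]
finger_gap: 0.999
grasp_force: 0.0
```

Emit:
{"api": "arm_command", "payload": {
  "increments": [0.04,0,0,0,0,0,0,0]
}}

```text
time_s: 32.58
tcp_pos: [0.5282, 0.0575, 0.0088]
orientation: [-179.9, 0.0, 89.6]
force: [-2.0, -0.3, 1.3]
finger_gap: 0.996
grasp_force: 0.9
```

Emit:
{"api": "arm_command", "payload": {
  "increments": [0.04,0,0,0,0,0,0,0]
}}

```text
time_s: 32.83
tcp_pos: [0.5283, 0.0576, 0.0085]
orientation: [-179.8, 0.0, 89.6]
force: [-5.6, -0.8, 3.8]
finger_gap: 1.003
grasp_force: 2.9
```

Emit:
{"api": "arm_command", "payload": {
  "increments": [0.04,0,0,0,0,0,0,0]
}}

```text
time_s: 33.08
tcp_pos: [0.5283, 0.0576, 0.0081]
orientation: [-179.6, -0.0, 89.6]
force: [-8.9, -1.1, 5.9]
finger_gap: 1.001
grasp_force: 4.5
```

```bash
python3 - <<'E'
from h import *
s=get_state();print(s['wrist_torque'],s['grasp_force'])
c,d=shot('scene','b6'); P=pts('scene',d);h=cv2.cvtColor(c,cv2.COLOR_RGB2HSV)
m=(h[...,0]>8)&(h[...,0]<24)&(h[...,1]>75)&(P[...,0]>.52)&(P[...,0]<.68)&(abs(P[...,1]-.057)<.045)&(d>0)&(P[...,2]<.05)
q=P[m];print(m.sum(),q.min(0),q.max(0),np.median(q[:,2]))
E
```

```text
[-0.01229876  1.10253701 -0.09344165] 4.466818571090698
160 [0.57850486 0.04146637 0.02054776] [0.65498468 0.08143697 0.03157039] 0.025525978536977467
```

Contact on the finger against the stops. Withdrawing to measure the seat unobstructed.

Emit:
{"api": "arm_command", "payload": {
  "increments": [-0.16,0,0,0,0,0,0.6,0,0,0,0.8,0,-0.5,0,0.3,0,-0.9,0,0,0]
}}

```text
time_s: 33.75
tcp_pos: [0.4718, 0.0573, 0.0786]
orientation: [179.6, 0.0, 89.6]
force: [-0.3, 0.4, 0.2]
finger_gap: 0.999
grasp_force: 0.0
```

Emit:
{"api": "arm_command", "payload": {
  "increments": [-0.9,0,0.5,-1,-0.5,0,0.5,-1,0,0,0.5,-1,0,0,0.5,-1,0,0,0.5,-1]
}}

```text
time_s: 34.38
tcp_pos: [0.4141, 0.0575, 0.178]
orientation: [179.9, -0.1, 59.4]
force: [-0.4, 0.7, 0.2]
finger_gap: 0.997
grasp_force: 0.0
```

Emit:
{"api": "arm_command", "payload": {
  "increments": [0,0,0,-1,0,0,0,-1,0,0,0,-1,0,0,0,-1,0,0,0,-1]
}}

```text
time_s: 35.0
tcp_pos: [0.4141, 0.0575, 0.1772]
orientation: [179.9, -0.1, 29.4]
force: [-0.2, 0.5, 0.6]
finger_gap: 0.996
grasp_force: 0.0
```

Emit:
{"api": "arm_command", "payload": {
  "increments": [0,0,0,-1,0,0,0,-1,0,0,0,-1,0,0,0,-1,0,0,0,-1]
}}

```text
time_s: 35.62
tcp_pos: [0.4141, 0.0574, 0.1772]
orientation: [180.0, -0.1, -0.6]
force: [0.5, 0.4, 0.3]
finger_gap: 1.001
grasp_force: 0.0
```

```bash
python3 - <<'E'
from h import *
s=get_state();print(s['tcp_pos'],s['orientation'])
v,u=np.mgrid[0:384,0:512]
for n in('scene','top'):
    c,d=shot(n,'b7'+n);h=cv2.cvtColor(c,cv2.COLOR_RGB2HSV)
    q=plane(n,u,v,.027)*1000
    m=(h[...,0]>8)&(h[...,0]<24)&(h[...,1]>75)&(q[...,0]>520)&(q[...,0]<690)&(abs(q[...,1]-57)<50)
    nn,l,st,_=cv2.connectedComponentsWithStats(m.astype(np.uint8))
    for i in range(1,nn):
        if st[i,4]>20:
            w=q[l==i][:,:2].astype(np.float32);P=pts(n,d)[l==i];print(n,st[i,4],cv2.minAreaRect(w),w.min(0),w.max(0),'z',np.percentile(P[:,2],[5,50,95]).round(4))
E
```

```text
[0.41410809 0.0574425  0.17719971] [ 1.79997365e+02 -1.32181455e-01 -6.26267115e-01]
scene 213 ((615.0476684570312, 58.67780303955078), (44.83038330078125, 78.60101318359375), 89.77362823486328) [575.75885   36.303238] [654.4128    81.162575] z [0.0218 0.025  0.0287]
top 123 ((595.2064208984375, 59.01148986816406), (32.323822021484375, 49.408287048339844), 1.6445688009262085) [578.45636  34.05926] [611.9688   83.85955] z [0.0214 0.0265 0.0326]
```

Blank measured: centre ≈ (619.5, 58) against the nest at (619.5, 58), flat and parallel. Now the handle.

Emit:
{"api": "arm_command", "payload": {
  "increments": [0,0,1,0,0,0,1,0,0.3,0,0.8,0,0.9,0,0,0,1,0,0,0]
}}

```text
time_s: 36.35
tcp_pos: [0.503, 0.0575, 0.2902]
orientation: [180.0, -0.2, -0.3]
force: [-0.7, 0.2, 0.4]
finger_gap: 0.998
grasp_force: 0.0
```

Emit:
{"api": "arm_command", "payload": {
  "increments": [1,0,0,0,0.9,0,0,0,0,0,0,0,0,0,0,0]
}}

```text
time_s: 36.85
tcp_pos: [0.577, 0.0575, 0.2885]
orientation: [-180.0, 0.0, -0.4]
force: [0.2, -0.4, 0.3]
finger_gap: 1.001
grasp_force: 0.0
```

Emit:
{"api": "arm_command", "payload": {
  "increments": [0.05,-0.01,-0.8,0,0,0,-0.8,0,0,0,-0.55,0,0,0,-0.2,0,0,0,0,0]
}}

```text
time_s: 37.48
tcp_pos: [0.5789, 0.0571, 0.1951]
orientation: [-180.0, 0.0, -0.4]
force: [-0.0, -0.0, 0.8]
finger_gap: 0.997
grasp_force: 0.0
```

Emit:
{"api": "arm_command", "payload": {
  "increments": [0,0,0,0,0,0,0,0,0,0,0,0,0,0,0,0],
  "grip": 1,
  "squeeze": 40
}}

```text
time_s: 37.98
tcp_pos: [0.5796, 0.057, 0.1956]
orientation: [180.0, -0.0, -0.4]
force: [-1.9, -1.0, 3.3]
finger_gap: 0.342
grasp_force: 42.1
```

```bash
python3 - <<'E'
import numpy as np
f=lambda t:np.array([64-208*np.cos(t)+8*np.sin(t),30+208*np.sin(t)+8*np.cos(t)])
T=np.r_[1.0:0.0:21j]
X=np.array([f(t) for t in T]);print(np.c_[T[1:],np.diff(X,axis=0)/40,].round(3).tolist());print(X[0],X[-1])
E
```

```text
[[0.95, -0.221, -0.138], [0.9, -0.214, -0.148], [0.85, -0.206, -0.159], [0.8, -0.198, -0.169], [0.75, -0.189, -0.179], [0.7, -0.18, -0.188], [0.65, -0.17, -0.197], [0.6, -0.16, -0.205], [0.55, -0.15, -0.213], [0.5, -0.139, -0.22], [0.45, -0.128, -0.227], [0.4, -0.116, -0.233], [0.35, -0.105, -0.238], [0.3, -0.092, -0.243], [0.25, -0.08, -0.247], [0.2, -0.068, -0.251], [0.15, -0.055, -0.254], [0.1, -0.042, -0.257], [0.05, -0.029, -0.258], [0.0, -0.016, -0.26]]
[-41.65111174 209.34838329] [-144.   38.]
```

Emit:
{"api": "arm_command", "payload": {
  "increments": [-0.22,0,-0.14,0,-0.214,0,-0.148,0,-0.206,0,-0.159,0,-0.198,0,-0.169,0,-0.189,0,-0.179,0]
}}

```text
time_s: 38.6
tcp_pos: [0.5383, 0.057, 0.1641]
orientation: [180.0, -0.1, -0.4]
force: [-2.7, -1.7, 6.2]
finger_gap: 0.342
grasp_force: 43.0
```

Emit:
{"api": "arm_command", "payload": {
  "increments": [-0.18,0,-0.188,0,-0.17,0,-0.197,0,-0.16,0,-0.205,0,-0.15,0,-0.213,0,-0.139,0,-0.22,0]
}}

```text
time_s: 39.22
tcp_pos: [0.5053, 0.0571, 0.122]
orientation: [180.0, 0.1, -0.4]
force: [-4.5, -1.3, 4.8]
finger_gap: 0.34
grasp_force: 43.5
```

Emit:
{"api": "arm_command", "payload": {
  "increments": [-0.128,0,-0.227,0,-0.116,0,-0.233,0,-0.105,0,-0.238,0,-0.092,0,-0.243,0,-0.08,0,-0.247,0]
}}

```text
time_s: 39.85
tcp_pos: [0.4841, 0.0572, 0.0735]
orientation: [-180.0, 0.1, -0.4]
force: [-4.4, 0.4, 2.3]
finger_gap: 0.34
grasp_force: 43.9
```

Emit:
{"api": "arm_command", "payload": {
  "increments": [-0.068,0,-0.251,0,-0.055,0,-0.254,0,-0.042,0,-0.257,0,0,0,0,0]
}}

```text
time_s: 40.35
tcp_pos: [0.4775, 0.0572, 0.0427]
orientation: [-180.0, 0.2, -0.4]
force: [-4.0, -0.4, -0.3]
finger_gap: 0.343
grasp_force: 43.7
```

Emit:
{"api": "arm_command", "payload": {
  "increments": [-0.029,0,-0.2,0,-0.016,0,-0.15,0,0,0,-0.1,0,0,0,0,0]
}}

```text
time_s: 40.85
tcp_pos: [0.476, 0.0572, 0.0255]
orientation: [-180.0, 0.1, -0.4]
force: [-5.9, 0.7, -1.2]
finger_gap: 0.338
grasp_force: 43.8
```

Emit:
{"api": "arm_command", "payload": {
  "increments": [0,0,-0.05,0,0,0,0,0]
}}

```text
time_s: 41.1
tcp_pos: [0.4759, 0.0572, 0.0237]
orientation: [-180.0, 0.2, -0.4]
force: [-6.0, -0.6, -0.1]
finger_gap: 0.342
grasp_force: 43.8
```

Emit:
{"api": "arm_command", "payload": {
  "increments": [0,0,-0.05,0,0,0,0,0]
}}

```text
time_s: 41.35
tcp_pos: [0.4758, 0.0572, 0.0228]
orientation: [-180.0, 0.2, -0.4]
force: [-9.4, -1.0, 8.6]
finger_gap: 0.342
grasp_force: 44.9
```

Leaf is down and pressed on the blank. Release, rise, and measure the wedge.

Emit:
{"api": "arm_command", "payload": {
  "increments": [0,0,0.04,0,0,0,0,0,0,0,0,0],
  "grip": 0.05
}}

```text
time_s: 41.72
tcp_pos: [0.4783, 0.057, 0.0242]
orientation: [180.0, -0.1, -0.4]
force: [0.2, 0.3, 0.6]
finger_gap: 0.474
grasp_force: 0.0
```

Emit:
{"api": "arm_command", "payload": {
  "increments": [0,0,0.3,0,0,0,1,0,0,0.3,1,0,0,0.9,0.4,0.8,0,0.9,0.2,0.8]
}}

```text
time_s: 42.35
tcp_pos: [0.4786, 0.1419, 0.1425]
orientation: [180.0, -0.3, 9.3]
force: [0.5, -0.1, -0.6]
finger_gap: 0.473
grasp_force: 0.0
```

```bash
python3 - <<'E'
from h import *
s=get_state();print(s['tcp_pos'],s['orientation'],s['finger_gap'])
v,u=np.mgrid[0:384,0:512]
for n in('scene','top'):
    c,d=shot(n,'w1'+n);h=cv2.cvtColor(c,cv2.COLOR_RGB2HSV)
    q=plane(n,u,v,.008)*1000
    m=((h[...,0]<22))&(h[...,1]>85)&(c.sum(-1)<380)&(np.hypot(q[...,0]-498,q[...,1]-305)<62)
    nn,l,st,_=cv2.connectedComponentsWithStats(m.astype(np.uint8))
    for i in range(1,nn):
        if st[i,4]>20:
            k=l==i;w=q[k][:,:2].astype(np.float32);P=pts(n,d)[k];r=cv2.minAreaRect(w);cc=w.mean(0);e,V=np.linalg.eigh(np.cov(w.T));a=V[:,1]*np.sign(V[0,1]);t=(w-cc)@a
            print(n,st[i,4],np.round(r[0],1),np.round(r[1],1),np.round(r[2],1),cc,np.degrees(np.arctan2(a[1],a[0])),t.min(),t.max(),'zfit',np.polyfit(t,P[:,2]*1000,1))
E
```

```text
[0.47863528 0.14193138 0.14248875] [179.9906974   -0.26802964   9.26600265] 0.4732038665754977
scene 77 [497.1 304.6] [78.8  8.8] 26.9 [495.55347 303.5649 ] 26.009297287813816 -37.55902259701306 41.24391634892267 zfit [-0.10073844  7.6742042 ]
scene 135 [472.  346.3] [52.  24.7] 42.1 [473.0187  348.33698] 25.29184476633153 -29.430919951788105 24.041557447463077 zfit [ 0.20576123 57.72001002]
top 67 [502.3 305. ] [79.5 11.7] 24.7 [504.5955  306.38104] 23.23627094194743 -42.422218527404105 37.13572439784814 zfit [-0.10349511  7.37687847]
```

Emit:
{"api": "arm_command", "payload": {
  "increments": [-0.05,0.93,0,0.63,-0.05,0.92,0,0.63,-0.05,0.92,-0.2,0.63,-0.05,0.92,-0.5,0.64,0,0,-0.9,0]
}}

```text
time_s: 43.08
tcp_pos: [0.471, 0.2912, 0.0771]
orientation: [-180.0, -0.3, 24.5]
force: [0.7, 0.7, 1.1]
finger_gap: 0.476
grasp_force: 0.0
```

Emit:
{"api": "arm_command", "payload": {
  "increments": [0,0,-0.6,0,0,0,0,0,0,0,0,0]
}}

```text
time_s: 43.45
tcp_pos: [0.4701, 0.2886, 0.0528]
orientation: [180.0, -0.1, 24.3]
force: [0.0, 0.5, -0.4]
finger_gap: 0.475
grasp_force: 0.0
```

Emit:
{"api": "arm_command", "payload": {
  "increments": [0,0.02,-0.7,0,0,0,-0.5,0,0,0,0,0]
}}

```text
time_s: 43.82
tcp_pos: [0.469, 0.2891, 0.0038]
orientation: [180.0, 0.1, 24.3]
force: [-0.4, 0.2, 0.7]
finger_gap: 0.471
grasp_force: 0.0
```

Emit:
{"api": "arm_command", "payload": {
  "increments": [0,0,0,0,0,0,0,0,0,0,0,0,0,0,0,0],
  "grip": 1,
  "squeeze": 60
}}

```text
time_s: 44.32
tcp_pos: [0.4709, 0.2901, 0.0058]
orientation: [180.0, -0.2, 24.4]
force: [1.2, -0.6, 6.8]
finger_gap: 0.141
grasp_force: 60.1
```

Wedge is held. Lift, turn the thin end to +y, and go to the jig's -y side.

Emit:
{"api": "arm_command", "payload": {
  "increments": [0,0,0.3,0,0,0,0.9,0,0,0,0.9,0,0,0,0.7,0,0.13,-0.75,0,0.98]
}}

```text
time_s: 44.95
tcp_pos: [0.4767, 0.2614, 0.1199]
orientation: [179.9, -0.5, 30.6]
force: [1.0, 0.1, 0.0]
finger_gap: 0.135
grasp_force: 59.4
```

Emit:
{"api": "arm_command", "payload": {
  "increments": [0.13,-0.75,0,0.98,0.13,-0.75,0,0.98,0.13,-0.75,0,0.98,0.13,-0.75,0,0.98,0.13,-0.75,0,0.98]
}}

```text
time_s: 45.58
tcp_pos: [0.5004, 0.1086, 0.1164]
orientation: [180.0, -0.0, 59.8]
force: [-0.2, 0.3, 0.0]
finger_gap: 0.139
grasp_force: 59.4
```

Emit:
{"api": "arm_command", "payload": {
  "increments": [0.13,-0.75,0,0.98,0.13,-0.75,0,0.98,0.13,-0.75,0,0.98,0.13,-0.75,0,0.98,0.13,-0.75,0,0.98]
}}

```text
time_s: 46.2
tcp_pos: [0.5264, -0.0415, 0.1164]
orientation: [180.0, 0.0, 89.2]
force: [0.7, -0.1, -0.8]
finger_gap: 0.138
grasp_force: 59.4
```

Emit:
{"api": "arm_command", "payload": {
  "increments": [0,-0.1,0,0.09,0,0,0,0,0,0,0,0]
}}

```text
time_s: 46.58
tcp_pos: [0.526, -0.0435, 0.1158]
orientation: [-180.0, -0.0, 89.6]
force: [-0.2, -0.8, -0.3]
finger_gap: 0.138
grasp_force: 59.4
```

```bash
python3 - <<'E'
from h import *
s=get_state();print(s['tcp_pos'],s['orientation'],s['finger_gap'])
v,u=np.mgrid[0:384,0:512]
for n in('scene','top'):
    c,d=shot(n,'w2'+n);h=cv2.cvtColor(c,cv2.COLOR_RGB2HSV);P=pts(n,d)*1000
    m=(h[...,0]<22)&(h[...,1]>85)&(c.sum(-1)<380)&(d>0)&(P[...,2]>80)&(abs(P[...,0]-530)<70)&(abs(P[...,1]+10)<90)
    q=P[m];print(n,m.sum(),q.min(0) if len(q) else '',q.max(0) if len(q) else '',q.mean(0) if len(q) else '')
# leaf & lug with top camera: leaf plate bright region, lug
g=cv2.cvtColor(c,cv2.COLOR_RGB2GRAY)
print(g[180:205,234:254].tolist())
E
```

```text
[ 0.52597084 -0.04346901  0.11575879] [-1.79976693e+02 -2.84435725e-02  8.96032399e+01] 0.13836229226310337
scene 50 [488.40710787 -61.39831209 111.05222785] [529.861566    28.77414211 269.67011939] [520.49623145 -10.03356951 131.12755642]
top 31 [477.75993595 -97.46958234 111.25831852] [531.72995495  10.19934619 465.20982462] [519.95062069 -10.19342758 164.85673705]
[[189, 193, 193, 183, 162, 140, 134, 149, 166, 172, 171, 160, 141, 116, 112, 137, 157, 162, 159, 147], [192, 193, 194, 191, 180, 167, 161, 161, 165, 168, 169, 166, 158, 144, 139, 153, 162, 161, 160, 146], [192, 192, 194, 194, 187, 176, 170, 167, 167, 168, 169, 167, 165, 161, 160, 161, 163, 164, 162, 144], [192, 193, 195, 194, 192, 185, 179, 174, 173, 173, 173, 171, 171, 170, 169, 168, 170, 168, 161, 143], [192, 193, 195, 194, 192, 190, 188, 185, 182, 182, 183, 181, 180, 179, 178, 178, 181, 177, 163, 137], [192, 193, 195, 194, 193, 192, 191, 189, 188, 190, 191, 188, 187, 186, 185, 185, 187, 182, 163, 128], [193, 192, 195, 195, 193, 192, 191, 189, 189, 192, 192, 191, 189, 188, 187, 186, 186, 180, 158, 121], [193, 193, 194,
[... 1077 characters left out ...]
, 94, 78, 83], [194, 193, 192, 192, 191, 189, 173, 145, 139, 142, 120, 113, 144, 178, 167, 131, 104, 87, 77, 89], [194, 193, 193, 191, 192, 189, 173, 139, 124, 126, 115, 117, 147, 174, 159, 123, 100, 83, 78, 94], [194, 194, 193, 191, 192, 190, 172, 135, 110, 110, 123, 140, 159, 169, 145, 113, 94, 78, 82, 95], [194, 193, 192, 192, 192, 191, 179, 155, 141, 144, 160, 176, 179, 166, 132, 105, 87, 75, 86, 96], [191, 191, 190, 190, 190, 190, 187, 183, 180, 182, 185, 187, 182, 159, 124, 100, 84, 76, 90, 97], [170, 172, 171, 171, 172, 173, 175, 178, 188, 188, 184, 179, 167, 140, 112, 96, 82, 82, 96, 94], [123, 123, 122, 120, 124, 128, 136, 159, 182, 182, 169, 151, 134, 116, 103, 92, 82, 88, 97, 90]]
```

```bash
python3 - <<'E'
from h import *
c=np.load('pics/w2top.npz')['p'];g=cv2.cvtColor(c,cv2.COLOR_RGB2GRAY).astype(float)
for col in(241,242,243):
    a=g[:,col]; up=np.interp(-165,-a[188:194],np.arange(188,194)); lo=np.interp(160,a[199:203],np.arange(199,203))
    print(col,up,lo,plane('top',col,up,.033)*1e3,plane('top',col,lo,.033)*1e3)
for n in('scene','top'):
    z=np.load(f'pics/w2{n}.npz');c,d=z['p'],z['d'];h=cv2.cvtColor(c,cv2.COLOR_RGB2HSV);P=pts(n,d)*1000
    m=(h[...,0]<22)&(h[...,1]>85)&(c.sum(-1)<380)&(d>0)&(abs(P[...,2]-116)<12)&(abs(P[...,0]-526)<20)&(abs(P[...,1]+10)<60)
    q=P[m];print(n,m.sum(),q.min(0),q.max(0),q.mean(0)); 
E
```

```text
241 190.9090909090909 201.17857142857142 [549.68112237  64.45195426  33.        ] [513.4685779   63.28822545  33.        ]
242 190.875 201.48717948717947 [549.90094649  60.96174527  33.        ] [512.48301613  59.77352045  33.        ]
243 191.16129032258064 201.42105263157896 [548.98660106  57.4357686   33.        ] [512.81348444  56.30084012  33.        ]
scene 45 [518.07526572 -38.03166175 111.05222785] [529.861566    28.77414211 121.34710947] [523.89266552  -4.53167741 116.57894123]
top 26 [520.07691687 -17.31019822 111.25831852] [531.72995495   5.77379739 122.41238793] [525.27312529  -4.94866231 117.54431513]
```

Emit:
{"api": "arm_command", "payload": {
  "increments": [0.14,0,-0.6,0,0,0,-0.6,0,0,0,-0.5,0,0,0,-0.1,0,0,0,0,0]
}}

```text
time_s: 47.3
tcp_pos: [0.532, -0.0442, 0.0439]
orientation: [-180.0, -0.0, 89.6]
force: [0.6, -0.5, -0.8]
finger_gap: 0.138
grasp_force: 59.4
```

Emit:
{"api": "arm_command", "payload": {
  "increments": [0,0,0,0,0,0,0,0]
}}

```text
time_s: 47.55
tcp_pos: [0.5327, -0.0447, 0.0447]
orientation: [179.9, 0.0, 89.6]
force: [0.4, -0.1, -0.5]
finger_gap: 0.141
grasp_force: 59.4
```

Emit:
{"api": "arm_command", "payload": {
  "increments": [-0.02,0,-0.1,0,0,0.3,0,0,0,0.3,0,0,0,0,0,0]
}}

```text
time_s: 48.05
tcp_pos: [0.5309, -0.0192, 0.0397]
orientation: [-180.0, -0.0, 89.7]
force: [0.3, 0.0, -0.6]
finger_gap: 0.137
grasp_force: 59.4
```

Emit:
{"api": "arm_command", "payload": {
  "increments": [0,0.2,0,0,0,0.2,0,0,0,0,0,0]
}}

```text
time_s: 48.42
tcp_pos: [0.531, -0.0039, 0.0397]
orientation: [-180.0, -0.0, 89.6]
force: [-0.4, -0.6, -0.9]
finger_gap: 0.137
grasp_force: 59.4
```

Emit:
{"api": "arm_command", "payload": {
  "increments": [0,0.15,0,0,0,0.15,0,0,0,0,0,0]
}}

```text
time_s: 48.8
tcp_pos: [0.5311, 0.0079, 0.0397]
orientation: [-180.0, -0.0, 89.6]
force: [0.3, 0.6, 0.1]
finger_gap: 0.137
grasp_force: 59.4
```

Thin end is through the eye with no resistance. Going on in.

Emit:
{"api": "arm_command", "payload": {
  "increments": [0.01,0.15,0,0,0,0.15,0,0,0,0,0,0]
}}

```text
time_s: 49.18
tcp_pos: [0.5314, 0.02, 0.0397]
orientation: [-180.0, -0.0, 89.6]
force: [1.0, 0.3, -0.8]
finger_gap: 0.139
grasp_force: 59.4
```

Emit:
{"api": "arm_command", "payload": {
  "increments": [0,0.1,0,0,0,0,0,0]
}}

```text
time_s: 49.42
tcp_pos: [0.5313, 0.0237, 0.0395]
orientation: [-180.0, -0.0, 89.6]
force: [-0.0, 1.4, -2.1]
finger_gap: 0.137
grasp_force: 59.2
```

Emit:
{"api": "arm_command", "payload": {
  "increments": [0,0.08,0,0,0,0,0,0]
}}

```text
time_s: 49.68
tcp_pos: [0.5312, 0.0263, 0.0394]
orientation: [-180.0, 0.0, 89.6]
force: [0.4, -3.3, -3.1]
finger_gap: 0.14
grasp_force: 59.0
```

Emit:
{"api": "arm_command", "payload": {
  "increments": [0,0.03,-0.025,0,0,0,0,0]
}}

```text
time_s: 49.92
tcp_pos: [0.5316, 0.0281, 0.0389]
orientation: [180.0, -0.0, 89.6]
force: [-0.1, -1.0, -0.9]
finger_gap: 0.137
grasp_force: 59.3
```

Emit:
{"api": "arm_command", "payload": {
  "increments": [0,0.05,0,0,0,0,0,0]
}}

```text
time_s: 50.18
tcp_pos: [0.5317, 0.0295, 0.0388]
orientation: [180.0, 0.1, 89.6]
force: [0.7, -4.6, -1.6]
finger_gap: 0.136
grasp_force: 59.2
```

Emit:
{"api": "arm_command", "payload": {
  "increments": [0,0.05,0,0,0,0,0,0]
}}

```text
time_s: 50.42
tcp_pos: [0.5317, 0.0304, 0.0388]
orientation: [180.0, 0.2, 89.6]
force: [-1.2, -8.8, -2.1]
finger_gap: 0.134
grasp_force: 59.2
```

Emit:
{"api": "arm_command", "payload": {
  "increments": [0,0.05,0,0,0,0,0,0]
}}

```text
time_s: 50.68
tcp_pos: [0.5318, 0.031, 0.0388]
orientation: [180.0, 0.3, 89.6]
force: [-1.1, -11.8, -1.4]
finger_gap: 0.135
grasp_force: 59.1
```

Emit:
{"api": "arm_command", "payload": {
  "increments": [0,0.05,0,0,0,0,0,0]
}}

```text
time_s: 50.92
tcp_pos: [0.5318, 0.0317, 0.0388]
orientation: [180.0, 0.4, 89.7]
force: [-0.1, -16.6, -2.0]
finger_gap: 0.132
grasp_force: 59.1
```

Emit:
{"api": "arm_command", "payload": {
  "increments": [0,0.03,0,0,0,0,0,0]
}}

```text
time_s: 51.18
tcp_pos: [0.5318, 0.0319, 0.0388]
orientation: [180.0, 0.5, 89.7]
force: [-0.4, -19.0, -2.7]
finger_gap: 0.141
grasp_force: 59.0
```

Emit:
{"api": "arm_command", "payload": {
  "increments": [0,-0.08,0,0,0,0,0,0,0,0,0,0],
  "grip": 0.4,
  "squeeze": 40
}}

```text
time_s: 51.55
tcp_pos: [0.5317, 0.0347, 0.039]
orientation: [180.0, -0.1, 89.6]
force: [-0.8, -0.2, 0.2]
finger_gap: 0.297
grasp_force: 0.0
```

Emit:
{"api": "arm_command", "payload": {
  "increments": [0,0,0.4,0,0,0,0.5,0,0,-0.5,0,0,0,-0.4,0,0,0,0,0,0]
}}

```text
time_s: 52.18
tcp_pos: [0.5317, -0.0029, 0.0752]
orientation: [180.0, -0.0, 89.5]
force: [-0.6, 0.5, -0.1]
finger_gap: 0.299
grasp_force: 0.0
```

Emit:
{"api": "arm_command", "payload": {
  "increments": [0,0,-0.4,0,0,0,-0.45,0,0,0,0,0,0,0,0,0],
  "grip": 1
}}

```text
time_s: 52.68
tcp_pos: [0.5311, -0.0018, 0.0401]
orientation: [-179.9, -0.0, 89.6]
force: [-0.1, 0.2, 0.9]
finger_gap: 0.002
grasp_force: 0.0
```

Emit:
{"api": "arm_command", "payload": {
  "increments": [0,0.12,0,0,0,0.05,0,0,0,0,0,0]
}}

```text
time_s: 53.05
tcp_pos: [0.5318, 0.0049, 0.0411]
orientation: [180.0, 0.0, 89.6]
force: [0.9, -0.0, 0.4]
finger_gap: -0.002
grasp_force: 0.0
```

Emit:
{"api": "arm_command", "payload": {
  "increments": [0,0.06,0,0,0,0,0,0]
}}

```text
time_s: 53.3
tcp_pos: [0.5315, 0.0072, 0.0408]
orientation: [-180.0, -0.0, 89.6]
force: [0.7, 0.2, -0.1]
finger_gap: 0.001
grasp_force: 0.0
```

Emit:
{"api": "arm_command", "payload": {
  "increments": [0,0.06,0,0,0,0,0,0]
}}

```text
time_s: 53.55
tcp_pos: [0.5316, 0.0084, 0.0408]
orientation: [180.0, 0.1, 89.6]
force: [-0.6, -4.6, -0.0]
finger_gap: -0.002
grasp_force: 2.5
```

Emit:
{"api": "arm_command", "payload": {
  "increments": [0,0.06,0,0,0,0,0,0]
}}

```text
time_s: 53.8
tcp_pos: [0.5316, 0.0086, 0.0409]
orientation: [-180.0, 0.3, 89.7]
force: [-1.9, -12.6, -0.3]
finger_gap: -0.002
grasp_force: 5.9
```

Emit:
{"api": "arm_command", "payload": {
  "increments": [0,0.05,0,0,0,0,0,0]
}}

```text
time_s: 54.05
tcp_pos: [0.5317, 0.0087, 0.0409]
orientation: [-180.0, 0.5, 89.7]
force: [-1.3, -17.5, -0.8]
finger_gap: 0.007
grasp_force: 8.7
```

Emit:
{"api": "arm_command", "payload": {
  "increments": [0,-0.3,0,0,0,-0.5,0.3,0,0,-0.5,0.8,0,0,-0.5,0.8,0,0,0,0,0]
}}

```text
time_s: 54.68
tcp_pos: [0.5344, -0.0594, 0.1199]
orientation: [179.6, 0.0, 89.5]
force: [0.1, 0.6, 0.5]
finger_gap: 0.0
grasp_force: 0.0
```

```bash
python3 - <<'E'
from h import *
s=get_state();print(s['tcp_pos'],s['force'])
v,u=np.mgrid[0:384,0:512]
for n in('scene','top'):
    c,d=shot(n,'z'+n);h=cv2.cvtColor(c,cv2.COLOR_RGB2HSV);q=plane(n,u,v,.042)*1000
    m=(h[...,0]<22)&(h[...,1]>85)&(c.sum(-1)<380)&(abs(q[...,0]-531)<30)&(abs(q[...,1]-60)<60)
    nn,l,st,_=cv2.connectedComponentsWithStats(m.astype(np.uint8),connectivity=8)
    for i in range(1,nn):
        if st[i,4]>5: w=q[l==i][:,:2].astype(np.float32);print(n,st[i,4],cv2.minAreaRect(w),w.min(0),w.max(0),(pts(n,d)[l==i][:,2].mean()*1e3).round(1))
E
```

```text
[ 0.53436591 -0.05941806  0.11990391] [0.13879918 0.57413622 0.48633724]
scene 20 ((529.3175048828125, 31.473188400268555), (9.53266716003418, 23.36319923400879), 7.730406284332275) [525.2484    19.895037] [535.1757   43.56095] 43.8
scene 30 ((527.6925659179688, 86.23057556152344), (7.483583450317383, 46.4594612121582), 1.4112380743026733) [523.86145   63.046738] [531.95984 109.47997] 38.1
top 44 ((531.4647827148438, 86.20249938964844), (10.520580291748047, 45.08898162841797), 1.6205288171768188) [525.66876  63.61737] [536.47687 108.78747] 38.6
top 27 ((531.1331787109375, 35.894798278808594), (7.01297664642334, 27.749263763427734), 1.6220117807388306) [527.2366    21.931711] [535.031    49.86312] 44.5
```

Measured on the final images: the wedge spans y 21 to 109 mm across the lug at y ≈ 58, centred about 7 mm past the eye. It is tight and the arm is clear, so I hand in.

```bash
python3 -c "
from workcell import close_job
print(close_job())"
```

```text
the job is handed in; nothing more can be done
None
```

The job is handed in after about 55 s: my last measurements put the blank within about 1 mm of the nest middle, the leaf down on it, and the wedge about 7 mm past the eye after a 17–19 N push; close_job() returned no verdict, and I viewed 11 pictures, one over the limit of 10.

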